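Line up heat sinks in a gang jig

ROBOT

A 6-joint arm with a two-finger parallel gripper is mounted at the origin on a cart in front of the work surface, level with it; the furniture and walls round the work are solid. World frame = base frame: x ahead of the robot, y to its left, z up, the work surface at z = 0. Lengths are in mm, angles in degrees, forces in N, time in s.
With the tool pointing down it reaches from about 350 to 850 mm from the base axis. Payload 8.1 kg.
Tool frame: the origin (TCP) lies midway between the tips of the shut fingers; the grasp point (between the pads) lies 19 mm behind it; z points along the fingers, y is the line along which they close (so a half turn about z gives the same grasp; the last joint's range is limited). The gripper opens to 85 mm and grips with 20 to 120 N. Pads are 22 mm wide; open, the fingers measure 114 mm over their backs; the gripper's body (76 mm by 85 mm) begins 54 mm behind the grasp point. The pads swing forward as they close: fully open they stand 13 mm farther back than shut.
Start: joints at [66.096, 7.471, 85.268, -0, 87.261, -4.893], TCP at [195.426, 567.287, 231.292] pointing down, gripper open.
Joint ranges: [-169.43, 169.43], [-51.17, 129.36], [1.28, 143.12], [-76.62, 256.62], [0, 156.53], [-152.29, 152.29]. Speed limits (degrees/s): [136.94, 136.94, 159.86, 180, 180, 180].

INTERFACE

Orientations are given as [roll, pitch, yaw] about the fixed x, y, z axes, in that order (R = Rz(yaw) Ry(pitch) Rx(roll)).
In Python, from bench import sense, snapshot, camera_params, hand_in, masks_of, pinpoint gives the robot as it stands.
- The arm moves only by the tool step_arm, never from a script. Its argument "targets" is a list of rows, each an object with "angular": the turn, a rotation vector about the tool's x, y, z scaled (see below), a list of three; "dp": the shift along the tool's x, y, z scaled (see below), a list of three; "fingers": the closure, from 0 (fully open) to 1 (shut). A call has exactly 8 rows; each row is the pose to reach, as a shift and turn from the pose commanded when the call began, along the tool's axes at that moment, turning the shorter way round; what a row does not reach only later rows make up. The controller multiplies each number of a shift by 0.2 m and each number of a turn by 180 degrees. A row lasts 1/8 s, in which the tool goes at most 62.5 mm and 10.7 degrees, less where a joint would pass 70% of its speed; a pose out of reach is approached as far as the arm can. A call with a number of a shift or a turn outside -1 to 1 is refused whole. A call with a gripper value outside its range is refused whole. The fingers move at their own pace and stop on an object; "newtons" is the grip in N (left out, the last holds). Time passes only in rows, so rows that repeat a pose let the fingers close, or fill a call up. It gives the time, the measured TCP pose, the force, the opening and the grip force at its end, in the units of the state.
- sense(): the state, without advancing time (a new reading comes with each control period).
- snapshot(name): name is "scene" or "side" or "wrist"; returns the picture (400x640x3 uint8, blue, green, red); there is no depth.
- camera_params(name): a dict with "vfov" (degrees; the focal length in pixels is half the picture's height over the tangent of half this angle, whatever the lens; pixels are square), "cx", "cy" (the principal point, pixels), "R" (3x3) and "t" (3): a world point X has camera coordinates R X + t. Camera axes: x right, y down, z forward; pixel columns grow to the right and rows downward; lengths in mm; the calibration is good to about 2 mm. The wrist camera is an equidistant fisheye: a pixel r from the principal point sees the ray r / f radians off the axis. A picture is of the moment at which its call begins: read the wrist's pose just before it. camera_params takes no time and is no camera call; for the wrist camera it gives the pose at the moment of the call.
- hand_in(): hands the job in; it is judged then, once.
Trained networks look in the newest picture that a camera, given by its name, has taken for a name from the list of things; names that differ only in an ending like _2 or _b are one class to them, and where a whole thing is asked for, a point or a joint stands for the part that bears it (a point fixed in the world has none). Each returns a list of dicts, best first, with "conf" (0 to 1); they miss things now and then, are a little off and sometimes report something else, mostly with a low value. They report only what shows in the picture. A call takes as long as a camera call. They do not tell look-alikes from the thing itself.
- masks_of(camera, label): "pixels" (400x640 bool, what is visible of it) and "at" ([column, row] in pixels, amid what is visible of it).
- pinpoint(camera, label): "at" ([column, row] in pixels: a listed point, or the origin of a listed thing).
The state is a dict: "time": time; "joint_pos": joint angles; "qd": joint speeds; "joint_efforts": joint torques, N m; "tool_pos": TCP position; "tcp_rot": TCP orientation; "ft_force": force on the tool from outside, world axes, zero at the start; "wrist_torque": the same for the moment, N m; "finger_gap": finger opening in mm; "grip_force": force on a finger pad.
Only numpy, scipy, OpenCV 4.12 (cv2) and the standard library are available. Lean on these libraries where they do the work, as an engineer would, in place of code of your own. Each camera call takes 0.05 s, during which the arm holds its last target. There are 200 camera calls.

TASK

Load the drilling jig: pull its retaining pin, park the pin in its stand and draw the gate wide open, then slide the straightedge across the board until its plain back edge touches both stop studs, and stand every heat sink lying on the table (there may be two to four) the right way up on the board side by side, each with one short end flat against the straightedge's graduated front edge. When all are in line and the straightedge still touches both studs, slide the gate fully home towards them and lock it by dropping the pin all the way down through the gate's tongue into the lug.

Things in the scene. Friction and masses are not known exactly. Their poses are not given: they have to be found in the camera images.
- board_top (a point): Jig board: plywood, fixed to the table, 12 mm thick, 270 x 400 mm. This point is on its top face; x points away from the robot across the board (towards the studs), y along the board, z up. The top reaches from x = -150 to 120 mm and y = -200 to 200 mm of this point. Two 6 mm high guide rails (80 x 14 mm, at x = -90, y = +-135 mm) carry the gate.
- stud_1_top (a point): Left stop stud: upright steel cylinder 20 mm in diameter, 14 mm high, fixed on the board's far part; this point is the centre of its top. Nominally at x = 85, y = 112 mm of board_top, but it is set up to 8 mm to and fro and 6 mm along from there, independently of the other stud, so the line of the studs may be askew to the board
- stud_2_top (a point): Right stop stud, the same, nominally at x = 85, y = -112 mm of board_top
- straightedge_mid (a point): Straightedge: loose flat aluminium bar 280 mm long (its y), 30 mm wide (its x), 8 mm thick, 0.35 kg, with a black grip block (16 mm in x, 50 mm in y, rising to 34 mm above the bar's underside) on its middle. This point is in the middle of the bar and grip, 16.5 mm above the underside. +x points to the plain back edge (15 mm from this point), which goes against the studs; the edge towards the robot (-x) bears engraved ticks. It starts on the board, short of the studs and askew
- sink_1_mid (a point): Heat sink: finned aluminium block, 42 mm (its x) by 60 mm (its y) by 27 mm high, 85 g, fins up. This point is its centre, 13.5 mm above its underside. Its short ends are the 42 mm wide faces at y = +-30 mm. It may be absent
- sink_2_mid (a point): Heat sink: finned aluminium block, 42 mm (its x) by 60 mm (its y) by 27 mm high, 85 g, fins up. This point is its centre, 13.5 mm above its underside. Its short ends are the 42 mm wide faces at y = +-30 mm. It may be absent
- sink_3_mid (a point): Heat sink: finned aluminium block, 42 mm (its x) by 60 mm (its y) by 27 mm high, 85 g, fins up. This point is its centre, 13.5 mm above its underside. Its short ends are the 42 mm wide faces at y = +-30 mm. It may be absent
- sink_4_mid (a point): Heat sink: finned aluminium block, 42 mm (its x) by 60 mm (its y) by 27 mm high, 85 g, fins up. This point is its centre, 13.5 mm above its underside. Its short ends are the 42 mm wide faces at y = +-30 mm. It may be absent
- gate (a joint): Sliding gate of the jig: travel in m, 0 = fully home (towards the studs), 0.07 = fully open (towards the robot); it starts home. Stays where it is left (friction about 1.5 N). Its bar is 18 mm in board x, 300 mm in y, from 6 to 24 mm above the board top; home, its far face lies at x = -32 mm of board_top. Its left end carries a 6 mm thick tongue with a 13 mm hole, which home lies just over lock_hole
- gate_handle (a point): Gate's handle: upright black plate 12 mm (board x) by 40 mm (board y), rising to 51 mm above the board top, 36 mm behind the middle of the bar. This point is its centre, 13 mm below its top; it moves with the gate
- lock_hole (a point): Centre of the mouth of the 13 mm hole in the fixed steel lug (36 x 36 mm, 16.5 mm high on the board, at x = -41, y = 175 mm of board_top). With the gate home the tongue's hole lies over it; the tongue's top is then 6.7 mm above this point
- pin_grip (a point): Retaining pin: steel shank 10 mm in diameter, 20 mm long with a tapered tip, a collar 22 mm in diameter and 4 mm thick, above it a black cylindrical grip 18 mm in diameter, 26 mm high; 60 g. This point is the centre of the grip, 37 mm above the tip, 17 mm above the collar's underside; z up along the pin. It starts fully in, locking the gate. Parked upright in its stand, this point is 17 mm above pin_stand_top. Fully in, this point is 24 mm above lock_hole
- pin_stand_top (a point): Pin stand: fixed steel block 50 x 50 mm, 24 mm high, with a 13 mm hole 24 mm deep in which the pin is parked, empty at the start. Else the table (z = 0) is bare beside the jig board, at x = 0.44 to 0.62, y = +-0.28 to +-0.36 m of the robot, but for heat sinks; this point is the centre of its top
Not all that is in view belongs to the job. Leave any blue, green or purple look-alike of the part that bears sink_3_mid alone.

How it is judged:
By the outcome, as a careful person would: the job done as asked, in the order asked, and still so for the second after the job is handed in, with the robot touching nothing.
Of heat_sink_1, heat_sink_2, heat_sink_3, heat_sink_4 only 2 to 4 are there at a start; the rules pass over those that are not, and their reading is None.
At some moment in a run one of heat_sink_1, heat_sink_2, heat_sink_3, heat_sink_4, straightedge may be knocked a few centimetres aside while the robot is not near it.
It also fails if it takes over 210 s, if anything falls off the work surface, if the arm or the gripper's body presses on something with over 40 N, if the wrist force passes 120 N, or if a joint passes its speed limit or range.

## Working session

There is one attempt and no reset: what is moved stays moved. The work goes in short steps, Python scripts to look and compute and a tool call to move; the robot and the scene stay as the last step left them, time stands still between calls to the robot, and variables do not carry over. Pictures are saved under pics/ and viewed, at most 14 in all, crops included, and the job is handed in when it is done.

Besides the shell and the picture viewer there is one more tool, called as name(argument=value, ...) on one line, values as JSON. step_arm: Moves the arm, as the interface text tells. Its arguments: {"type":"object","properties":{"targets":{"type":"array","items":{"type":"object","properties":{"angular":{"type":"array","items":{"type":"number","minimum":-1,"maximum":1}},"dp":{"type":"array","items":{"type":"number","minimum":-1,"maximum":1}},"fingers":{"type":"number"}}}},"newtons":{"type":"number"}},"required":["targets"]}

```bash
ls; mkdir -p pics
cat > h.py <<'E'
import numpy as np, cv2
from bench import *
from scipy.spatial.transform import Rotation as Ro
def ray(cam,px,P=None):
    P=P or camera_params(cam); f=200/np.tan(np.radians(P['vfov']/2))
    d=np.array([(px[0]-P['cx'])/f,(px[1]-P['cy'])/f,1.])
    if cam=='wrist':
        r=np.hypot(d[0],d[1]); 
        d=np.array([d[0]/r*np.sin(r),d[1]/r*np.sin(r),np.cos(r)]) if r>1e-9 else np.array([0,0,1.])
    R=np.array(P['R']); return -R.T@np.array(P['t']), R.T@d
def atz(cam,px,z,P=None):
    c,d=ray(cam,px,P); return c+d*(z-c[2])/d[2]
def proj(cam,X,P=None):
    P=P or camera_params(cam); f=200/np.tan(np.radians(P['vfov']/2))
    c=np.array(P['R'])@np.array(X)+np.array(P['t'])
    if cam=='wrist':
        h=np.hypot(c[0],c[1]); th=np.arctan2(h,c[2]); return np.array([P['cx'],P['cy']])+f*th*c[:2]/max(h,1e-9)
    return np.array([P['cx'],P['cy']])+f*c[:2]/c[2]
def tri(cams,pxs):
    A=np.zeros((3,3));b=np.zeros(3)
    for c,p in zip(cams,pxs):
        o,d=ray(c,p); d=d/np.linalg.norm(d); M=np.eye(3)-np.outer(d,d); A+=M;b+=M@o
    return np.linalg.solve(A,b)
def save(cam,name,crop=None,scale=1):
    im=snapshot(cam); 
    o=im if crop is None else im[crop[1]:crop[3],crop[0]:crop[2]]
    cv2.imwrite('pics/'+name,cv2.resize(o,None,fx=scale,fy=scale,interpolation=cv2.INTER_CUBIC)); return im
def rel(target,yaw=None):
    """shift/turn in row units from present pose (tool down) to target TCP, yaw of tool"""
    s=sense(); R=Ro.from_euler('xyz',s['tcp_rot'],degrees=True)
    d=R.inv().apply(np.array(target)-s['tool_pos'])/200
    print('dp',d.round(3))
E
python3 - <<'E'
from h import *
s=sense(); print(s)
for c in('scene','side','wrist'):
    save(c,c+'0.png'); P=camera_params(c); print(c,P['vfov'],P['cx'],P['cy'],(-np.array(P['R']).T@P['t']).round(),np.array(P['R']).round(2).tolist())
    for n in ['board_top','stud_1_top','straightedge_mid','sink_1_mid','gate_handle','lock_hole','pin_grip','pin_stand_top']:
        print(n,[(np.round(q['at'],1).tolist(),round(q['conf'],2)) for q in pinpoint(c,n)])
E
```

```text
pics
{'time': 0.0, 'joint_pos': array([ 6.60962656e+01,  7.51500264e+00,  8.53306869e+01, -2.15129094e-03,
        8.72605744e+01, -4.89124272e+00]), 'qd': array([ 0.03221285, -0.02054504,  0.00763292, -0.08615942,  0.10473788,
       -0.06198952]), 'joint_efforts': array([-2.97152612e-03, -5.69381118e+01, -5.00562358e+01, -5.46553401e-04,
        1.44925376e-02,  1.07181837e-07]), 'tool_pos': array([195.21282322, 566.76849249, 230.23203336]), 'tcp_rot': array([-1.79893940e+02, -6.91973180e-03,  1.60987607e+02]), 'ft_force': array([ 0.04537451, -0.04139481, -0.31725884]), 'wrist_torque': array([ 0.04223545,  0.00357626, -0.04379778]), 'grip_force': 0.0, 'finger_gap': 85.57217438617838}
scene 43.16604841491289 326.50060847100156 198.37840016754905 [-374. -845.  817.] [[0.7, -0.71, 0.01], [-0.36, -0.37, -0.86], [0.62, 0.6, -0.52]]
board_top [([340.9, 215.8], 0.9), ([445.5, 251.1], 0.36)]
stud_1_top []
straightedge_mid [([350.5, 207.3], 0.56)]
sink_1_mid [([417.6, 277.2], 0.93), ([392.4, 207.8], 0.16)]
gate_handle [([323.8, 213.3], 0.89)]
lock_hole [([289.4, 192.8], 0.56), ([331.7, 185.
[... 210 characters left out ...]
 -0.8, -0.6]]
board_top [([303.6, 205.6], 0.81), ([280.1, 182.4], 0.42)]
stud_1_top [([271.8, 228.6], 0.36)]
straightedge_mid [([298.1, 200.1], 0.94)]
sink_1_mid [([345.2, 152.8], 0.76)]
gate_handle [([332.4, 195.1], 0.55)]
lock_hole [([318.2, 244.5], 0.86), ([278.0, 181.8], 0.58)]
pin_grip [([316.6, 236.8], 0.53)]
pin_stand_top [([306.0, 146.9], 0.61)]
wrist 65.70646984690485 318.0387333647882 196.21422568566769 [123. 592. 374.] [[0.33, 0.95, -0.0], [0.9, -0.31, 0.29], [0.28, -0.1, -0.96]]
board_top []
stud_1_top []
straightedge_mid [([178.6, 389.3], 0.43)]
sink_1_mid [([45.4, 374.8], 0.54)]
gate_handle []
lock_hole [([175.9, 389.7], 0.59)]
pin_grip [([176.6, 396.6], 0.46)]
pin_stand_top []
```

View pics/scene0.png

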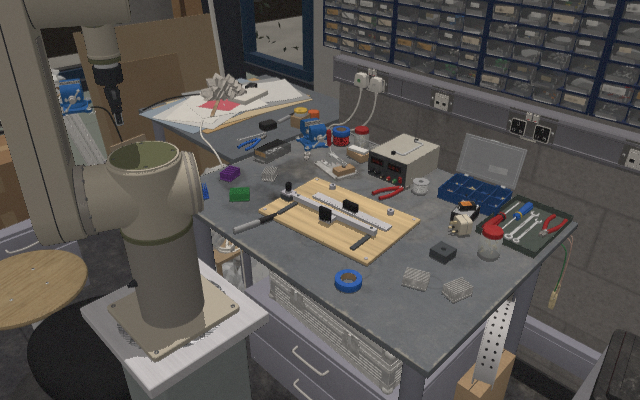

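View pics/side0.png

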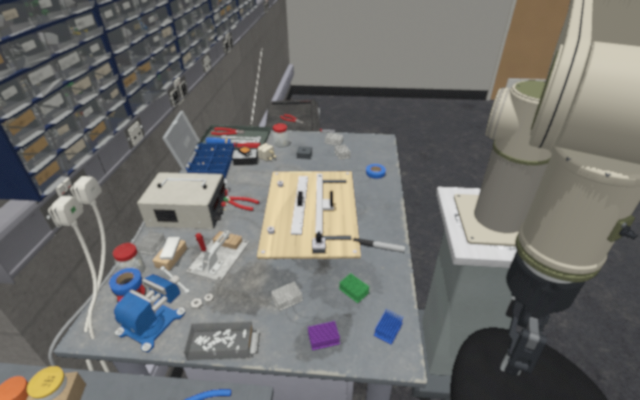

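Run:
```python
from h import *
print('handle',tri(['scene','side'],[(323.8,213.3),(332.4,195.1)]).round(1))
print('pin',tri(['scene','side'],[(290.1,186.6),(316.6,236.8)]).round(1))
print('lock',tri(['scene','side'],[(289.4,192.8),(318.2,244.5)]).round(1))
print('board',tri(['scene','side'],[(340.9,215.8),(303.6,205.6)]).round(1))
print('stand',tri(['scene','side'],[(443.6,248.3),(306,146.9)]).round(1))
print('sedge',tri(['scene','side'],[(350.5,207.3),(298.1,200.1)]).round(1))
print('sink',tri(['scene','side'],[(417.6,277.2),(345.2,152.8)]).round(1))
```

```text
handle [479.7  -9.6  51. ]
pin [510.8 169.4  50.2]
lock [507.9 172.4  27.1]
board [562.7  -4.3   6.1]
stand [ 600.1 -325.7   30.7]
sedge [585.4 -13.7  24.5]
sink [ 463.  -335.7   13.4]
```

The scene shows the jig board at its centre, with clear sinks at scene px (417,278), (457,289) and (268,173), which are side px (345,152), (335,138) and (286,294). The blue, green and purple ones are decoys. The pin is at (290,187), and the black items at (323,213) and (350,207) are the gate handle and the straightedge grip. I go above the pin first.

```bash
cat >> h.py <<'E'
import json
def load():
    try: return json.load(open('c.json'))
    except Exception: return [195.426,567.287,231.292,160.989]
def go(*way):
    """way: (x,y,z,yaw) waypoints within ONE call, each relative to commanded pose at its start"""
    c=load(); a=np.radians(c[3]); 
    R=np.array([[np.cos(a),np.sin(a),0],[np.sin(a),-np.cos(a),0],[0,0,-1]])
    for w in way:
        w=list(w)+[c[3]]*(4-len(w))
        d=(R.T@(np.array(w[:3])-c[:3])/200).round(3); t=round(-(w[3]-c[3])/180,4)
        print('dp',d.tolist(),'ang',t)
    e=(np.array(c[:3])+R@(d*200)).tolist()+[c[3]-t*180]; json.dump(e,open('c.json','w'))
E
python3 - <<'E'
from h import *
go((350,430,235,125)); go((480,260,235,90)); go((509,165,190,90))
E
```

```text
dp [-0.954, -0.397, -0.019] ang 0.1999
dp [-1.07, 0.045, 0.0] ang 0.1945
dp [-0.475, 0.145, 0.225] ang -0.0
```

```bash
rm c.json
python3 - <<'E'
from h import *
go((350,430,235,125)); go((480,290,235,90)); go((509,165,190,90))
E
```

```text
dp [-0.954, -0.397, -0.019] ang 0.1999
dp [-0.947, 0.131, 0.0] ang 0.1945
dp [-0.625, 0.145, 0.225] ang -0.0
```

step_arm(newtons=40, targets=[{"dp": [-0.954, -0.397, -0.019], "angular": [0, 0, 0.1999], "fingers": 0}, {"dp": [-0.954, -0.397, -0.019], "angular": [0, 0, 0.1999], "fingers": 0}, {"dp": [-0.954, -0.397, -0.019], "angular": [0, 0, 0.1999], "fingers": 0}, {"dp": [-0.954, -0.397, -0.019], "angular": [0, 0, 0.1999], "fingers": 0}, {"dp": [-0.954, -0.397, -0.019], "angular": [0, 0, 0.1999], "fingers": 0}, {"dp": [-0.954, -0.397, -0.019], "angular": [0, 0, 0.1999], "fingers": 0}, {"dp": [-0.954, -0.397, -0.019], "angular": [0, 0, 0.1999], "fingers": 0}, {"dp": [-0.954, -0.397, -0.019], "angular": [0, 0, 0.1999], "fingers": 0}])

```text
time: 2.35
tool_pos: [349.1, 430.8, 235.0]
tcp_rot: [-180.0, -0.0, 125.1]
ft_force: [-0.7, -0.1, -0.6]
finger_gap: 85.5
grip_force: 0.0
```

step_arm(targets=[{"dp": [-0.947, 0.131, 0], "angular": [0, 0, 0.1945], "fingers": 0}, {"dp": [-0.947, 0.131, 0], "angular": [0, 0, 0.1945], "fingers": 0}, {"dp": [-0.947, 0.131, 0], "angular": [0, 0, 0.1945], "fingers": 0}, {"dp": [-0.947, 0.131, 0], "angular": [0, 0, 0.1945], "fingers": 0}, {"dp": [-0.947, 0.131, 0], "angular": [0, 0, 0.1945], "fingers": 0}, {"dp": [-0.947, 0.131, 0], "angular": [0, 0, 0.1945], "fingers": 0}, {"dp": [-0.947, 0.131, 0], "angular": [0, 0, 0.1945], "fingers": 0}, {"dp": [-0.947, 0.131, 0], "angular": [0, 0, 0.1945], "fingers": 0}])

```text
time: 3.35
tool_pos: [479.6, 290.6, 235.1]
tcp_rot: [180.0, 0.0, 90.1]
ft_force: [0.7, 0.2, 1.0]
finger_gap: 85.3
grip_force: 0.0
```

step_arm(targets=[{"dp": [-0.625, 0.145, 0.225], "angular": [0, 0, 0], "fingers": 0}, {"dp": [-0.625, 0.145, 0.225], "angular": [0, 0, 0], "fingers": 0}, {"dp": [-0.625, 0.145, 0.225], "angular": [0, 0, 0], "fingers": 0}, {"dp": [-0.625, 0.145, 0.225], "angular": [0, 0, 0], "fingers": 0}, {"dp": [-0.625, 0.145, 0.225], "angular": [0, 0, 0], "fingers": 0}, {"dp": [-0.625, 0.145, 0.225], "angular": [0, 0, 0], "fingers": 0}, {"dp": [-0.625, 0.145, 0.225], "angular": [0, 0, 0], "fingers": 0}, {"dp": [-0.625, 0.145, 0.225], "angular": [0, 0, 0], "fingers": 0}])

```text
time: 4.35
tool_pos: [509.0, 165.4, 190.2]
tcp_rot: [180.0, -0.0, 90.0]
ft_force: [0.7, -0.6, -0.6]
finger_gap: 85.6
grip_force: 0.0
```

Run:
```python
from h import *
P=camera_params('wrist'); save('wrist','w1.png')
Z=dict(board_top=12,stud_1_top=26,straightedge_mid=28.5,gate_handle=50,lock_hole=28.5,pin_grip=52.5,sink_1_mid=13.5)
for n,z in Z.items():
    print(n,[(np.round(q['at'],1).tolist(),round(q['conf'],2),atz('wrist',q['at'],z,P).round(1).tolist()) for q in pinpoint('wrist',n)])
for c in ('scene','side'):
    im=snapshot(c); X=[]
    for q in masks_of(c,'sink_1_mid'):
        m=q['pixels']; ys,xs=np.nonzero(m); print(c,np.round(q['at']),round(q['conf'],2),m.sum(),im[m].mean(0).round(),atz(c,q['at'],13.5).round(1))
```

```text
board_top [([360.0, 297.1], 0.55, [560.6, 8.0, 12.0])]
stud_1_top [([442.2, 218.5], 0.49, [647.1, 119.8, 26.0])]
straightedge_mid [([375.7, 320.7], 0.67, [580.9, -18.9, 28.5])]
gate_handle [([297.6, 323.0], 0.66, [483.6, -2.3, 50.0])]
lock_hole [([315.5, 173.4], 0.83, [504.9, 170.8, 28.5])]
pin_grip [([315.5, 179.7], 0.9, [505.1, 170.3, 52.5])]
sink_1_mid []
scene [419. 278.] 0.73 487 [118. 123. 126.] [ 474.6 -339.    13.5]
side [345. 146.] 0.39 64 [144. 147. 146.] [ 457.6 -375.5   13.5]
```

View pics/w1.png

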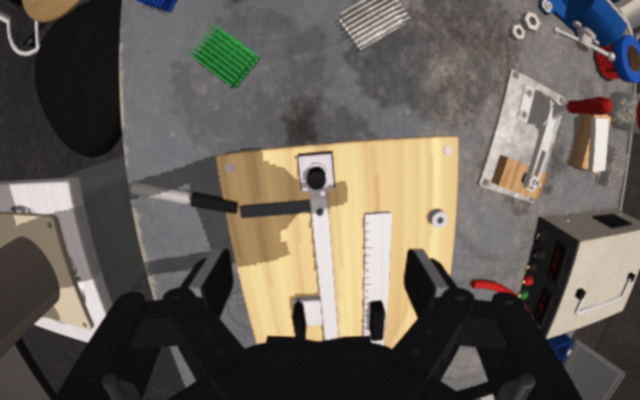

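The wrist view shows the pin (316,178) upright in its lug, the gate bar, the graduated straightedge and stud 1 at (438,218). The clear sink at (375,20) is the real one and the green at (225,55) is a decoy. Now I grip the pin.

Run:
```python
from h import *
go((505.1,170.5,90),(505.1,170.5,42)); go((505.1,170.5,42),(505.1,170.5,120))
```

```text
dp [0.028, -0.02, 0.5] ang -0.0
dp [0.028, -0.02, 0.74] ang -0.0
dp [-0.0, 0.0, 0.0] ang -0.0
dp [-0.0, 0.0, -0.39] ang -0.0
```

step_arm(newtons=40, targets=[{"dp": [0.028, -0.02, 0.5], "angular": [0, 0, 0], "fingers": 0.3}, {"dp": [0.028, -0.02, 0.5], "angular": [0, 0, 0], "fingers": 0.3}, {"dp": [0.028, -0.02, 0.74], "angular": [0, 0, 0], "fingers": 0.3}, {"dp": [0.028, -0.02, 0.74], "angular": [0, 0, 0], "fingers": 0.3}, {"dp": [0.028, -0.02, 0.74], "angular": [0, 0, 0], "fingers": 0.3}, {"dp": [0.028, -0.02, 0.74], "angular": [0, 0, 0], "fingers": 1}, {"dp": [0.028, -0.02, 0.74], "angular": [0, 0, 0], "fingers": 1}, {"dp": [0.028, -0.02, 0.74], "angular": [0, 0, 0], "fingers": 1}])

```text
time: 5.95
tool_pos: [506.3, 170.8, 43.8]
tcp_rot: [179.8, -0.0, 90.0]
ft_force: [-1.2, -0.3, 6.1]
finger_gap: 16.9
grip_force: 38.9
```

step_arm(targets=[{"dp": [0, 0, 0], "angular": [0, 0, 0], "fingers": 1}, {"dp": [0, 0, 0], "angular": [0, 0, 0], "fingers": 1}, {"dp": [0, 0, 0], "angular": [0, 0, 0], "fingers": 1}, {"dp": [0, 0, -0.1], "angular": [0, 0, 0], "fingers": 1}, {"dp": [0, 0, -0.2], "angular": [0, 0, 0], "fingers": 1}, {"dp": [0, 0, -0.39], "angular": [0, 0, 0], "fingers": 1}, {"dp": [0, 0, -0.39], "angular": [0, 0, 0], "fingers": 1}, {"dp": [0, 0, -0.39], "angular": [0, 0, 0], "fingers": 1}])

```text
time: 6.95
tool_pos: [505.0, 170.5, 119.9]
tcp_rot: [180.0, -0.0, 90.0]
ft_force: [0.8, 0.5, -1.2]
finger_gap: 16.5
grip_force: 39.8
```

Run:
```python
from h import *
go((515,-5,125,90)); go((560,-180,160,90)); go((575,-285,160,90))
```

```text
dp [-0.878, 0.05, -0.025] ang -0.0
dp [-0.875, 0.225, -0.175] ang -0.0
dp [-0.525, 0.075, 0.0] ang -0.0
```

Run:
```python
from h import *
json.dump([575,-285,160,90],open('c.json','w'))
go((560,-395,195,90))
```

```text
dp [-0.55, -0.075, -0.175] ang 0.0
```

step_arm(targets=[{"dp": [-0.878, 0.05, -0.025], "angular": [0, 0, 0], "fingers": 1}, {"dp": [-0.878, 0.05, -0.025], "angular": [0, 0, 0], "fingers": 1}, {"dp": [-0.878, 0.05, -0.025], "angular": [0, 0, 0], "fingers": 1}, {"dp": [-0.878, 0.05, -0.025], "angular": [0, 0, 0], "fingers": 1}, {"dp": [-0.878, 0.05, -0.025], "angular": [0, 0, 0], "fingers": 1}, {"dp": [-0.878, 0.05, -0.025], "angular": [0, 0, 0], "fingers": 1}, {"dp": [-0.878, 0.05, -0.025], "angular": [0, 0, 0], "fingers": 1}, {"dp": [-0.878, 0.05, -0.025], "angular": [0, 0, 0], "fingers": 1}])

```text
time: 7.95
tool_pos: [515.0, -4.3, 125.1]
tcp_rot: [-180.0, -0.0, 90.1]
ft_force: [0.4, -0.4, -1.3]
finger_gap: 16.2
grip_force: 39.8
```

step_arm(targets=[{"dp": [-0.875, 0.225, -0.175], "angular": [0, 0, 0], "fingers": 1}, {"dp": [-0.875, 0.225, -0.175], "angular": [0, 0, 0], "fingers": 1}, {"dp": [-0.875, 0.225, -0.175], "angular": [0, 0, 0], "fingers": 1}, {"dp": [-0.875, 0.225, -0.175], "angular": [0, 0, 0], "fingers": 1}, {"dp": [-0.875, 0.225, -0.175], "angular": [0, 0, 0], "fingers": 1}, {"dp": [-0.875, 0.225, -0.175], "angular": [0, 0, 0], "fingers": 1}, {"dp": [-0.875, 0.225, -0.175], "angular": [0, 0, 0], "fingers": 1}, {"dp": [-0.875, 0.225, -0.175], "angular": [0, 0, 0], "fingers": 1}])

```text
time: 8.95
tool_pos: [560.0, -179.2, 160.1]
tcp_rot: [-180.0, -0.0, 90.1]
ft_force: [0.1, -0.6, -0.4]
finger_gap: 16.7
grip_force: 39.8
```

step_arm(targets=[{"dp": [-0.525, 0.075, 0], "angular": [0, 0, 0], "fingers": 1}, {"dp": [-0.525, 0.075, 0], "angular": [0, 0, 0], "fingers": 1}, {"dp": [-0.525, 0.075, 0], "angular": [0, 0, 0], "fingers": 1}, {"dp": [-0.525, 0.075, 0], "angular": [0, 0, 0], "fingers": 1}, {"dp": [-1, 0, -0.175], "angular": [0, 0, 0], "fingers": 1}, {"dp": [-1, 0, -0.175], "angular": [0, 0, 0], "fingers": 1}, {"dp": [-1, 0, -0.175], "angular": [0, 0, 0], "fingers": 1}, {"dp": [-1, 0, -0.175], "angular": [0, 0, 0], "fingers": 1}])

```text
time: 9.95
tool_pos: [560.2, -378.5, 194.8]
tcp_rot: [-180.0, -0.1, 90.1]
ft_force: [-0.2, -0.2, -0.7]
finger_gap: 16.1
grip_force: 39.8
```

Run:
```python
from h import *
json.dump([560.1,-380.1,195,90],open('c.json','w'))
P=camera_params('wrist'); save('wrist','w2.png'); print(sense()['tool_pos'])
for n,z in dict(pin_stand_top=24,sink_1_mid=13.5,stud_1_top=26,straightedge_mid=28.5,gate_handle=50).items():
    print(n,[(np.round(q['at'],1).tolist(),round(q['conf'],2),atz('wrist',q['at'],z,P).round(1).tolist()) for q in pinpoint('wrist',n)])
```

```text
[ 560.2412114  -378.13082753  194.42748138]
pin_stand_top [([366.4, 124.5], 0.96, [607.5, -323.8, 24.0])]
sink_1_mid [([232.5, 138.7], 0.72, [466.7, -338.7, 13.5])]
stud_1_top []
straightedge_mid [([269.5, 219.0], 0.67, [506.2, -424.3, 28.5])]
gate_handle []
```

View pics/w2.png

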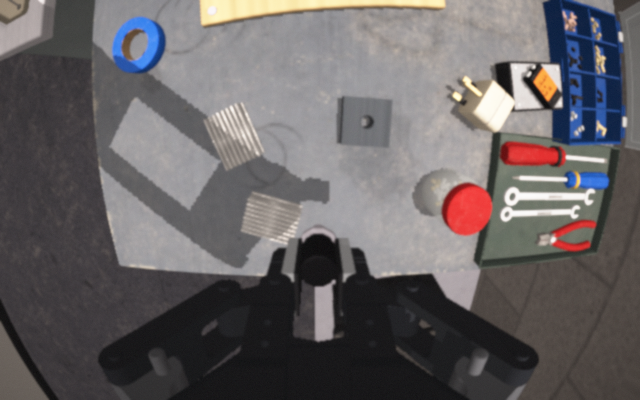

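Run:
```python
from h import *
go((606,-355,75))
```

```text
dp [0.126, 0.229, 0.6] ang 0.0
```

step_arm(targets=[{"dp": [0.126, 0.229, 0.3], "angular": [0, 0, 0], "fingers": 1}, {"dp": [0.126, 0.229, 0.3], "angular": [0, 0, 0], "fingers": 1}, {"dp": [0.126, 0.229, 0.6], "angular": [0, 0, 0], "fingers": 1}, {"dp": [0.126, 0.229, 0.6], "angular": [0, 0, 0], "fingers": 1}, {"dp": [0.126, 0.229, 0.6], "angular": [0, 0, 0], "fingers": 1}, {"dp": [0.126, 0.229, 0.6], "angular": [0, 0, 0], "fingers": 1}, {"dp": [0.126, 0.229, 0.6], "angular": [0, 0, 0], "fingers": 1}, {"dp": [0.126, 0.229, 0.6], "angular": [0, 0, 0], "fingers": 1}])

```text
time: 11.25
tool_pos: [606.3, -355.3, 76.4]
tcp_rot: [179.9, 0.1, 90.0]
ft_force: [0.5, -0.3, -1.7]
finger_gap: 16.6
grip_force: 39.8
```

Run:
```python
from h import *
print(load(),sense()['tool_pos'])
P=camera_params('wrist'); im=save('wrist','w3.png',(240,60,440,260),3)
for n,z in dict(pin_stand_top=24,pin_grip=85.5).items():
    print(n,[(np.round(q['at'],1).tolist(),round(q['conf'],2),atz('wrist',q['at'],z,P).round(1).tolist()) for q in pinpoint('wrist',n)])
print(proj('wrist',sense()['tool_pos'],P), proj('wrist',[606,-355.,75+10.5-37],P))
```

```text
[605.9, -354.90000000000003, 75.0, 90.0] [ 606.31996264 -355.29692553   76.42649181]
pin_stand_top [([322.6, 165.6], 0.59, [607.8, -319.7, 24.0])]
pin_grip [([320.9, 259.8], 0.93, [606.2, -353.7, 85.5]), ([142.9, 185.2], 0.29, [517.3, -315.3, 85.5])]
[320.04997531 252.45775426] [319.92734549 231.79605205]
```

View pics/w3.png

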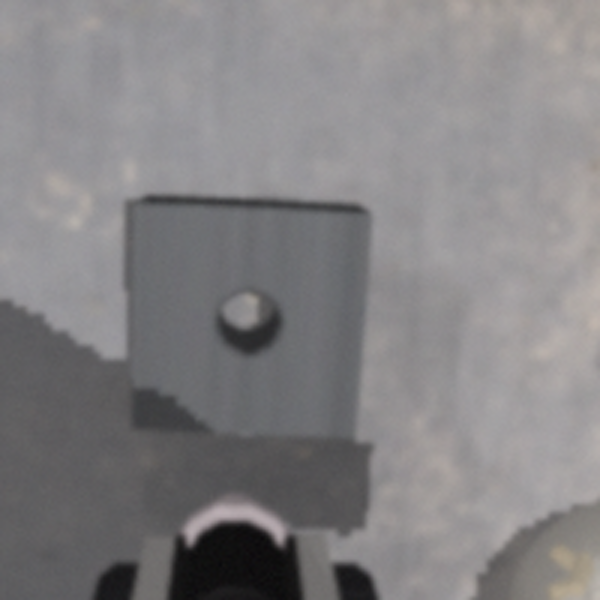

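Hole centre in the stand is at crop (250,321), px (323.3,167), and the collar of the held pin is centred at px (318,243).

Run:
```python
from h import *
h=atz('wrist',(323.3,166.9),24); p=atz('wrist',(318,243.3),73.5); print(h,p,h-p, sense()['tool_pos'])
```

```text
[ 607.7244638  -319.84741669   24.        ] [ 604.36771735 -349.55888607   73.5       ] [  3.35674644  29.71146938 -49.5       ] [ 605.89252001 -354.92148538   75.38550939]
```

Run:
```python
from h import *
P=camera_params('wrist');im=snapshot('wrist')
print(im[215:262,318].tolist())
print(im[236,290:345].mean(1).round().tolist())
for r in (224,226,228): print(r,(atz('wrist',(318.3,r),69.5,P)-[0,11,0]).round(1),(atz('wrist',(318.3,r),73.5,P)-[0,11,0]).round(1))
```

```text
[[85, 84, 86], [85, 84, 84], [82, 81, 83], [85, 83, 84], [85, 82, 83], [84, 82, 84], [86, 84, 84], [88, 87, 87], [90, 88, 90], [100, 98, 102], [109, 107, 114], [115, 112, 120], [126, 123, 132], [145, 142, 152], [162, 159, 170], [169, 166, 176], [169, 166, 177], [155, 151, 161], [111, 108, 116], [59, 58, 62], [27, 26, 28], [17, 16, 19], [13, 14, 15], [16, 16, 15], [14, 15, 15], [17, 16, 17], [13, 13, 13], [16, 16, 15], [18, 17, 17], [12, 12, 12], [16, 16, 16], [17, 15, 16], [15, 12, 14], [14, 16, 16], [16, 16, 15], [13, 13, 14], [15, 17, 18], [15, 15, 17], [17, 15, 16], [19, 17, 20], [22, 22, 21], [29, 28, 28], [28, 27, 28], [26, 24, 27], [24, 23, 25], [25, 22, 25], [25, 23, 24]]
[96.0, 93.0, 94.0, 94.0, 93.0, 90.0, 90.0, 88.0, 89.0, 93.0, 106.0, 133.0, 158.0, 169.0, 172.0, 166.0, 151.0, 127.0, 100.0, 81.0, 56.0, 36.0, 23.0, 19.0, 15.0, 19.0, 16.0, 17.0, 17.0, 16.0, 16.0, 16.0, 17.0, 23.0, 27.0, 40.0, 58.0, 80.0, 105.0, 130.0, 153.0, 169.0, 172.0, 165.0, 147.0, 125.0, 114.0, 111.0, 95.0, 87.0, 86.0, 88.0, 87.0, 88.0, 88.0]
224 [ 604.5 -351.4   69.5] [ 604.5 -349.7   73.5]
226 [ 604.5 -352.5   69.5] [ 604.5 -350.8   73.5]
228 [ 604.5 -353.6   69.5] [ 604.5 -351.9   73.5]
```

Run:
```python
from h import *
go((609.2,-322.6,75),(609.2,-322.6,62),(609.2,-322.6,44))
```

```text
dp [0.162, 0.017, 0.0] ang -0.0
dp [0.162, 0.017, 0.065] ang -0.0
dp [0.162, 0.017, 0.155] ang -0.0
```

step_arm(newtons=40, targets=[{"dp": [0.162, 0.017, 0], "angular": [0, 0, 0], "fingers": 1}, {"dp": [0.162, 0.017, 0], "angular": [0, 0, 0], "fingers": 1}, {"dp": [0.162, 0.017, 0], "angular": [0, 0, 0], "fingers": 1}, {"dp": [0.162, 0.017, 0.065], "angular": [0, 0, 0], "fingers": 1}, {"dp": [0.162, 0.017, 0.095], "angular": [0, 0, 0], "fingers": 1}, {"dp": [0.162, 0.017, 0.125], "angular": [0, 0, 0], "fingers": 1}, {"dp": [0.162, 0.017, 0.155], "angular": [0, 0, 0], "fingers": 1}, {"dp": [0.162, 0.017, 0.155], "angular": [0, 0, 0], "fingers": 1}])

```text
time: 12.45
tool_pos: [608.8, -322.2, 43.2]
tcp_rot: [-179.9, -0.0, 90.0]
ft_force: [-0.2, -0.3, 0.0]
finger_gap: 16.7
grip_force: 39.8
```

step_arm(targets=[{"dp": [0, 0, 0.025], "angular": [0, 0, 0], "fingers": 1}, {"dp": [0, 0, 0.05], "angular": [0, 0, 0], "fingers": 1}, {"dp": [0, 0, 0.05], "angular": [0, 0, 0], "fingers": 1}, {"dp": [0, 0, 0.05], "angular": [0, 0, 0], "fingers": 0.4}, {"dp": [0, 0, 0.05], "angular": [0, 0, 0], "fingers": 0.4}, {"dp": [0, 0, 0.05], "angular": [0, 0, 0], "fingers": 0.4}, {"dp": [0, 0, 0.05], "angular": [0, 0, 0], "fingers": 0.4}, {"dp": [0, 0, 0.05], "angular": [0, 0, 0], "fingers": 0.4}])

```text
time: 13.45
tool_pos: [609.3, -322.5, 34.2]
tcp_rot: [180.0, 0.0, 90.0]
ft_force: [-0.2, -0.3, 0.2]
finger_gap: 51.5
grip_force: 0.0
```

Run:
```python
from h import *
json.dump([609.2,-322.4,34,90],open('c.json','w')) # approx
c=load();
go((609.2,-322.4,110),(609,-330,130)); go((545,-150,150)); go((485,30,150))
```

```text
dp [0.0, 0.0, -0.38] ang 0.0
dp [-0.038, -0.001, -0.48] ang 0.0
dp [0.9, -0.32, -0.1] ang -0.0
dp [0.9, -0.3, 0.0] ang -0.0
```

step_arm(targets=[{"dp": [0, 0, -0.25], "angular": [0, 0, 0], "fingers": 0.4}, {"dp": [0, 0, -0.38], "angular": [0, 0, 0], "fingers": 0.4}, {"dp": [0, 0, -0.48], "angular": [0, 0, 0], "fingers": 0.4}, {"dp": [-0.038, -0.001, -0.48], "angular": [0, 0, 0], "fingers": 0.4}, {"dp": [-0.038, -0.001, -0.48], "angular": [0, 0, 0], "fingers": 0.4}, {"dp": [-0.038, -0.001, -0.48], "angular": [0, 0, 0], "fingers": 0.4}, {"dp": [-0.038, -0.001, -0.48], "angular": [0, 0, 0], "fingers": 0.4}, {"dp": [-0.038, -0.001, -0.48], "angular": [0, 0, 0], "fingers": 0.4}])

```text
time: 14.45
tool_pos: [608.8, -329.8, 129.5]
tcp_rot: [-180.0, -0.0, 90.0]
ft_force: [0.3, 1.2, -0.4]
finger_gap: 51.1
grip_force: 0.0
```

step_arm(targets=[{"dp": [0.9, -0.32, -0.1], "angular": [0, 0, 0], "fingers": 0.4}, {"dp": [0.9, -0.32, -0.1], "angular": [0, 0, 0], "fingers": 0.4}, {"dp": [0.9, -0.32, -0.1], "angular": [0, 0, 0], "fingers": 0.4}, {"dp": [0.9, -0.32, -0.1], "angular": [0, 0, 0], "fingers": 0.4}, {"dp": [0.9, -0.32, -0.1], "angular": [0, 0, 0], "fingers": 0.4}, {"dp": [0.9, -0.32, -0.1], "angular": [0, 0, 0], "fingers": 0.4}, {"dp": [0.9, -0.32, -0.1], "angular": [0, 0, 0], "fingers": 0.4}, {"dp": [0.9, -0.32, -0.1], "angular": [0, 0, 0], "fingers": 0.4}])

```text
time: 15.45
tool_pos: [545.1, -150.8, 149.8]
tcp_rot: [-180.0, -0.0, 89.9]
ft_force: [-0.9, 0.2, 0.8]
finger_gap: 51.5
grip_force: 0.0
```

step_arm(targets=[{"dp": [0.3, -0.225, 0], "angular": [0, 0, 0], "fingers": 0.4}, {"dp": [0.3, -0.225, 0], "angular": [0, 0, 0], "fingers": 0.4}, {"dp": [0.3, -0.225, 0], "angular": [0, 0, 0], "fingers": 0.4}, {"dp": [0.3, -0.225, 0], "angular": [0, 0, 0], "fingers": 0.4}, {"dp": [0.3, -0.225, 0], "angular": [0, 0, 0], "fingers": 0.4}, {"dp": [0.3, -0.225, 0], "angular": [0, 0, 0], "fingers": 0.4}, {"dp": [0.3, -0.225, 0], "angular": [0, 0, 0], "fingers": 0.4}, {"dp": [0.3, -0.225, 0], "angular": [0, 0, 0], "fingers": 0.4}])

```text
time: 16.45
tool_pos: [500.1, -90.2, 150.0]
tcp_rot: [-180.0, 0.0, 90.0]
ft_force: [-0.4, 0.0, -0.4]
finger_gap: 51.1
grip_force: 0.0
```

Run:
```python
from h import *
s=sense(); print(s['tool_pos'],s['tcp_rot']); json.dump([500,-90,150,90],open('c.json','w'))
P=camera_params('wrist'); im=save('wrist','w4.png')
for n,z in dict(board_top=12,stud_1_top=26,straightedge_mid=28.5,gate_handle=50,lock_hole=28.5).items():
    print(n,[(np.round(q['at'],1).tolist(),round(q['conf'],2),atz('wrist',q['at'],z,P).round(1).tolist()) for q in pinpoint('wrist',n)])
snapshot('scene');snapshot('side')
print('pin',[[(np.round(q['at'],1).tolist(),round(q['conf'],2)) for q in pinpoint(c,'pin_grip')] for c in('scene','side')], proj('scene',[609,-320,41]),proj('side',[609,-320,41]))
```

```text
[500.06523293 -90.15436455 150.0299429 ] [-1.79992613e+02  1.02577291e-03  8.99899826e+01]
board_top [([385.6, 85.1], 0.58, [559.4, 3.4, 12.0])]
stud_1_top []
straightedge_mid [([414.2, 106.4], 0.93, [581.9, -14.9, 28.5])]
gate_handle [([300.7, 91.7], 0.66, [485.2, -5.5, 50.0])]
lock_hole []
pin [[([445.3, 244.0], 0.47)], [([303.2, 146.7], 0.54), ([330.0, 196.3], 0.3)]] [443.98749748 242.86279939] [303.19321755 144.98761176]
```

View pics/w4.png

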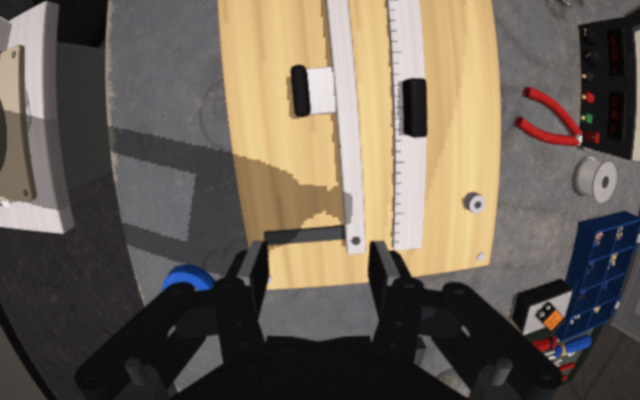

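Pin is parked. The handle is at px (300,91), the straightedge grip at (414,107), stud 2 at (476,203), and the gate's right end at (354,240).

Run:
```python
from h import *
P=camera_params('wrist'); a=lambda p,z: atz('wrist',p,z,P).round(1)[:2]
print('stud2',a((476,202.5),26))
print('edge near',a((226,100),12),a((262,270),12)); print('bar left side top', a((328,10),36),a((347,250),36)); print('bar right',a((347,10),36),a((362,250),36))
print('SE front',a((393,30),20),a((393,247),20),'SE back',a((424,130),20),a((423,246),20))
print('handle corners',a((295,67),63),a((304,66),63),a((301,116),63),a((310,115),63))
im=cv2.imread('pics/w4.png'); g=cv2.cvtColor(im,cv2.COLOR_BGR2GRAY)
for z,(x0,y0,x1,y1) in ((63,(285,55,320,125)),(46,(395,70,435,145))):
    m=(g[y0:y1,x0:x1]<45).astype('uint8'); n,l,s,c=cv2.connectedComponentsWithStats(m); k=1+s[1:,4].argmax()
    b=cv2.boxPoints(cv2.minAreaRect(np.argwhere(l==k)[:,::-1].astype('float32')))+[x0,y0]; print(z,c[k]+[x0,y0],[a(p,z).tolist() for p in b])
```

```text
stud2 [ 655.7 -103.6]
edge near [414.  -9.] [ 439.1 -183.3]
bar left side top [506.6  65.2] [ 525.4 -146.4]
bar right [522.2  65.6] [ 539.5 -146.6]
SE front [564.4  54.1] [ 573.5 -152.2] SE back [595.  -35.8] [ 605.6 -152.1]
handle corners [481.8  12.6] [488.3  13.3] [486.  -23.9] [492.6 -23.2]
63 [299.98556999  90.75180375] [[478.4, 13.1], [489.0, 13.9], [492.3, -22.8], [481.7, -23.7]]
46 [414.35607321 107.36356073] [[566.4, 6.3], [585.2, 7.8], [586.9, -37.9], [567.7, -38.7]]
```

Run:
```python
from h import *
u=np.array([np.cos(np.radians(5.07)),np.sin(np.radians(5.07))]); h=np.array([486.5,-5])
go((*h,110,95),(*h,43,95)); 
for d in (20,50,72): print('  pull'); c=load(); go((*(h-u*d),43,95)) if d==72 else None
go((*(h-u*72),43,95),(*(h-u*72),110,95))
```

```text
dp [0.425, -0.068, 0.2] ang -0.0278
dp [0.425, -0.068, 0.535] ang -0.0278
  pull
  pull
  pull
dp [-0.0, -0.36, 0.0] ang 0.0
dp [-0.0, 0.0, 0.0] ang 0.0
dp [-0.0, 0.0, -0.335] ang 0.0
```

step_arm(newtons=40, targets=[{"dp": [0.425, -0.068, 0.2], "angular": [0, 0, -0.0278], "fingers": 0.4}, {"dp": [0.425, -0.068, 0.2], "angular": [0, 0, -0.0278], "fingers": 0.4}, {"dp": [0.425, -0.068, 0.2], "angular": [0, 0, -0.0278], "fingers": 0.4}, {"dp": [0.425, -0.068, 0.535], "angular": [0, 0, -0.0278], "fingers": 0.4}, {"dp": [0.425, -0.068, 0.535], "angular": [0, 0, -0.0278], "fingers": 0.4}, {"dp": [0.425, -0.068, 0.535], "angular": [0, 0, -0.0278], "fingers": 0.4}, {"dp": [0.425, -0.068, 0.535], "angular": [0, 0, -0.0278], "fingers": 1}, {"dp": [0.425, -0.068, 0.535], "angular": [0, 0, -0.0278], "fingers": 1}])

```text
time: 17.95
tool_pos: [488.0, -5.4, 45.1]
tcp_rot: [179.8, 0.0, 95.0]
ft_force: [0.3, 1.0, 0.4]
finger_gap: 15.5
grip_force: 0.0
```

step_arm(targets=[{"dp": [0, 0, 0], "angular": [0, 0, 0], "fingers": 1}, {"dp": [0, 0, 0], "angular": [0, 0, 0], "fingers": 1}, {"dp": [0, -0.1, 0], "angular": [0, 0, 0], "fingers": 1}, {"dp": [0, -0.2, 0], "angular": [0, 0, 0], "fingers": 1}, {"dp": [0, -0.3, 0], "angular": [0, 0, 0], "fingers": 1}, {"dp": [0, -0.33, 0], "angular": [0, 0, 0], "fingers": 1}, {"dp": [0, -0.36, 0], "angular": [0, 0, 0], "fingers": 1}, {"dp": [0, -0.36, 0], "angular": [0, 0, 0], "fingers": 1}])

```text
time: 18.95
tool_pos: [417.3, -11.7, 45.0]
tcp_rot: [179.7, 0.1, 95.0]
ft_force: [5.0, -1.9, 3.8]
finger_gap: 10.8
grip_force: 45.9
```

Run:
```python
from h import *
c=load();print(c)
go((c[0],c[1],c[2]),(c[0],c[1],115)); go((582.2,-15,115,92.2)); go((582.2,-15,60),(582.2,-15,25))
```

```text
[414.6744200047317, -11.280220883247125, 110.0, 95.004]
dp [0.0, 0.0, 0.0] ang -0.0
dp [0.0, 0.0, -0.025] ang -0.0
dp [-0.092, 0.833, 0.0] ang 0.0156
dp [0.0, -0.0, 0.275] ang -0.0
dp [0.0, -0.0, 0.45] ang -0.0
```

step_arm(targets=[{"dp": [0, 0, 0], "angular": [0, 0, 0], "fingers": 0.4}, {"dp": [0, 0, 0], "angular": [0, 0, 0], "fingers": 0.4}, {"dp": [0, 0, 0], "angular": [0, 0, 0], "fingers": 0.4}, {"dp": [0, 0, 0], "angular": [0, 0, 0], "fingers": 0.4}, {"dp": [0, 0, -0.2], "angular": [0, 0, 0], "fingers": 0.4}, {"dp": [0, 0, -0.36], "angular": [0, 0, 0], "fingers": 0.4}, {"dp": [0, 0, -0.36], "angular": [0, 0, 0], "fingers": 0.4}, {"dp": [0, 0, -0.36], "angular": [0, 0, 0], "fingers": 0.4}])

```text
time: 19.95
tool_pos: [414.4, -11.3, 114.5]
tcp_rot: [-180.0, -0.0, 95.0]
ft_force: [0.3, 0.3, -1.8]
finger_gap: 51.0
grip_force: 0.0
```

step_arm(targets=[{"dp": [-0.092, 0.833, 0], "angular": [0, 0, 0.0156], "fingers": 0.4}, {"dp": [-0.092, 0.833, 0], "angular": [0, 0, 0.0156], "fingers": 0.4}, {"dp": [-0.092, 0.833, 0], "angular": [0, 0, 0.0156], "fingers": 0.4}, {"dp": [-0.092, 0.833, 0], "angular": [0, 0, 0.0156], "fingers": 0.4}, {"dp": [-0.092, 0.833, 0], "angular": [0, 0, 0.0156], "fingers": 0.4}, {"dp": [-0.092, 0.833, 0], "angular": [0, 0, 0.0156], "fingers": 0.4}, {"dp": [-0.092, 0.833, 0], "angular": [0, 0, 0.0156], "fingers": 0.4}, {"dp": [-0.092, 0.833, 0], "angular": [0, 0, 0.0156], "fingers": 0.4}])

```text
time: 20.95
tool_pos: [582.1, -15.2, 115.6]
tcp_rot: [180.0, 0.0, 92.2]
ft_force: [0.0, -0.0, -0.1]
finger_gap: 51.3
grip_force: 0.0
```

step_arm(newtons=30, targets=[{"dp": [0, 0, 0.275], "angular": [0, 0, 0], "fingers": 0.4}, {"dp": [0, 0, 0.275], "angular": [0, 0, 0], "fingers": 0.4}, {"dp": [0, 0, 0.45], "angular": [0, 0, 0], "fingers": 0.4}, {"dp": [0, 0, 0.45], "angular": [0, 0, 0], "fingers": 0.4}, {"dp": [0, 0, 0.45], "angular": [0, 0, 0], "fingers": 1}, {"dp": [0, 0, 0.45], "angular": [0, 0, 0], "fingers": 1}, {"dp": [0, 0, 0.45], "angular": [0, 0, 0], "fingers": 1}, {"dp": [0, 0, 0.45], "angular": [0, 0, 0], "fingers": 1}])

```text
time: 21.95
tool_pos: [583.9, -15.3, 27.5]
tcp_rot: [179.8, 0.0, 92.2]
ft_force: [-1.4, -0.1, 7.5]
finger_gap: 15.4
grip_force: 30.8
```

Run:
```python
from h import *
go((582.2,-15,26),(601,-5,26),(623.5,5,26))
```

```text
dp [0.0, -0.0, -0.005] ang -0.0
dp [0.047, 0.096, -0.005] ang -0.0
dp [0.092, 0.21, -0.005] ang -0.0
```

step_arm(targets=[{"dp": [0, 0, -0.015], "angular": [0, 0, 0], "fingers": 1}, {"dp": [0.03, 0.06, -0.015], "angular": [0, 0, 0], "fingers": 1}, {"dp": [0.06, 0.12, -0.015], "angular": [0, 0, 0], "fingers": 1}, {"dp": [0.08, 0.16, -0.015], "angular": [0, 0, 0], "fingers": 1}, {"dp": [0.092, 0.185, -0.015], "angular": [0, 0, 0], "fingers": 1}, {"dp": [0.092, 0.21, -0.015], "angular": [0, 0, 0], "fingers": 1}, {"dp": [0.092, 0.21, -0.015], "angular": [0, 0, 0], "fingers": 1}, {"dp": [0.092, 0.21, -0.015], "angular": [0, 0, 0], "fingers": 1}])

```text
time: 22.95
tool_pos: [623.3, 4.7, 28.0]
tcp_rot: [-180.0, -0.0, 92.2]
ft_force: [-0.4, 0.6, -3.7]
finger_gap: 15.0
grip_force: 29.6
```

step_arm(targets=[{"dp": [0, 0, 0], "angular": [0, 0, 0], "fingers": 0.75}, {"dp": [0, 0, 0], "angular": [0, 0, 0], "fingers": 0.75}, {"dp": [0, 0, 0], "angular": [0, 0, 0], "fingers": 0.75}, {"dp": [0, 0.01, 0], "angular": [0, 0, 0], "fingers": 0.75}, {"dp": [0, 0.02, 0], "angular": [0, 0, 0], "fingers": 0.75}, {"dp": [0, 0.03, 0], "angular": [0, 0, 0], "fingers": 0.75}, {"dp": [0, 0.03, 0], "angular": [0, 0, 0], "fingers": 0.75}, {"dp": [0, 0.03, 0], "angular": [0, 0, 0], "fingers": 0.75}])

```text
time: 23.95
tool_pos: [629.4, 5.0, 28.0]
tcp_rot: [-180.0, 0.0, 92.2]
ft_force: [-3.2, -0.3, 1.4]
finger_gap: 21.4
grip_force: 1.8
```

step_arm(targets=[{"dp": [0, 0.005, 0], "angular": [0, 0, 0], "fingers": 0.75}, {"dp": [0, 0.01, 0], "angular": [0, 0, 0], "fingers": 0.75}, {"dp": [0, 0.01, 0], "angular": [0, 0, 0], "fingers": 0.75}, {"dp": [0, 0.01, 0], "angular": [0, 0, 0], "fingers": 0.75}, {"dp": [0, 0.01, 0], "angular": [0, 0, 0], "fingers": 0.75}, {"dp": [0, 0.01, 0], "angular": [0, 0, 0], "fingers": 0.75}, {"dp": [0, 0.01, 0], "angular": [0, 0, 0], "fingers": 0.75}, {"dp": [0, 0.01, 0], "angular": [0, 0, 0], "fingers": 0.75}])

```text
time: 24.95
tool_pos: [630.6, 5.0, 28.0]
tcp_rot: [-179.9, 0.0, 92.2]
ft_force: [-7.9, -1.7, 5.9]
finger_gap: 21.2
grip_force: 4.3
```

step_arm(targets=[{"dp": [0, 0.01, 0], "angular": [0, 0, 0], "fingers": 0.75}, {"dp": [0, 0.01, 0], "angular": [0, 0, 0], "fingers": 0.75}, {"dp": [0, 0.01, 0], "angular": [0, 0, 0], "fingers": 0.75}, {"dp": [0, 0.01, 0], "angular": [0, 0, 0], "fingers": 0.75}, {"dp": [0, 0.01, 0], "angular": [0, 0, 0], "fingers": 0.75}, {"dp": [0, 0.01, 0], "angular": [0, 0, 0], "fingers": 0.75}, {"dp": [0, 0.01, 0], "angular": [0, 0, 0], "fingers": 0.75}, {"dp": [0, 0.01, 0], "angular": [0, 0, 0], "fingers": 0.75}])

```text
time: 25.95
tool_pos: [631.0, 5.0, 27.9]
tcp_rot: [-179.7, 0.0, 92.2]
ft_force: [-16.5, -1.9, 12.3]
finger_gap: 21.4
grip_force: 8.5
```

Run:
```python
from h import *
s=sense();print(s['tool_pos'],s['ft_force'],s['wrist_torque'],s['finger_gap'],s['grip_force'])
```

```text
[631.03782736   5.00209814  27.92717205] [-16.49194366  -1.90235654  12.34850678] [-0.29048931  2.87892122  0.15011786] 21.428876091782328 8.46346914768219
```

Run:
```python
from h import *
print(tri(['scene','side'],[(268,174),(286,294)]).round(1), atz('scene',(268,174),15).round(), atz('side',(286,294),15).round())
json.dump([629.5,4.9,28,92.2],open('c.json','w'))
go((629.5,4.9,150),(600,-70,200,92.2))
```

```text
[562.5 333.1  14.4] [557. 331.  15.] [566. 331.  15.]
dp [0.0, 0.0, -0.61] ang -0.0
dp [-0.369, -0.162, -0.86] ang -0.0
```

step_arm(targets=[{"dp": [0, -0.02, 0], "angular": [0, 0, 0], "fingers": 0.75}, {"dp": [0, -0.02, 0], "angular": [0, 0, 0], "fingers": 0.75}, {"dp": [0, -0.02, 0], "angular": [0, 0, 0], "fingers": 0.75}, {"dp": [0, -0.02, -0.05], "angular": [0, 0, 0], "fingers": 0.75}, {"dp": [0, -0.02, -0.15], "angular": [0, 0, 0], "fingers": 0.5}, {"dp": [0, -0.02, -0.3], "angular": [0, 0, 0], "fingers": 0.4}, {"dp": [0, -0.02, -0.5], "angular": [0, 0, 0], "fingers": 0.3}, {"dp": [0, -0.02, -0.5], "angular": [0, 0, 0], "fingers": 0.3}])

```text
time: 26.95
tool_pos: [633.3, 4.9, 135.1]
tcp_rot: [179.4, 0.1, 92.2]
ft_force: [0.4, -0.7, 0.8]
finger_gap: 59.7
grip_force: 0.0
```

Run:
```python
from h import *
print(sense()['tool_pos'])
json.dump([629.5,4.9,128,92.2],open('c.json','w'))
go((590,-70,200))
```

```text
[633.32689256   4.8714022  135.06878614]
dp [-0.367, -0.212, -0.36] ang -0.0
```

step_arm(targets=[{"dp": [-0.367, -0.212, -0.36], "angular": [0, 0, 0], "fingers": 0.3}, {"dp": [-0.367, -0.212, -0.36], "angular": [0, 0, 0], "fingers": 0.3}, {"dp": [-0.367, -0.212, -0.36], "angular": [0, 0, 0], "fingers": 0.3}, {"dp": [-0.367, -0.212, -0.36], "angular": [0, 0, 0], "fingers": 0.3}, {"dp": [-0.367, -0.212, -0.36], "angular": [0, 0, 0], "fingers": 0.3}, {"dp": [-0.367, -0.212, -0.36], "angular": [0, 0, 0], "fingers": 0.3}, {"dp": [-0.367, -0.212, -0.36], "angular": [0, 0, 0], "fingers": 0.3}, {"dp": [-0.367, -0.212, -0.36], "angular": [0, 0, 0], "fingers": 0.3}])

```text
time: 27.95
tool_pos: [590.0, -69.6, 199.8]
tcp_rot: [-180.0, -0.0, 92.2]
ft_force: [0.1, -0.0, 0.3]
finger_gap: 59.5
grip_force: 0.0
```

Run:
```python
from h import *
s=sense();print(load(),s['tool_pos'],s['tcp_rot'])
P=camera_params('wrist'); im=save('wrist','w5.png')
for n,z in dict(board_top=12,stud_1_top=26,straightedge_mid=28.5,gate_handle=50,lock_hole=28.5).items():
    print(n,[(np.round(q['at'],1).tolist(),round(q['conf'],2),atz('wrist',q['at'],z,P).round(1).tolist()) for q in pinpoint('wrist',n)])
```

```text
[589.9489175312136, -70.07354116985044, 200.0, 92.2] [589.9800198  -69.59644764 199.80629449] [-1.79974073e+02 -4.78610532e-03  9.22163848e+01]
board_top [([298.5, 104.0], 0.96, [564.8, 4.3, 12.0])]
stud_1_top [([380.4, 1.7], 0.54, [644.8, 118.6, 26.0])]
straightedge_mid [([360.0, 106.4], 0.63, [627.6, 4.8, 28.5])]
gate_handle [([150.7, 125.5], 0.96, [412.5, -14.7, 50.0])]
lock_hole []
```

View pics/w5.png

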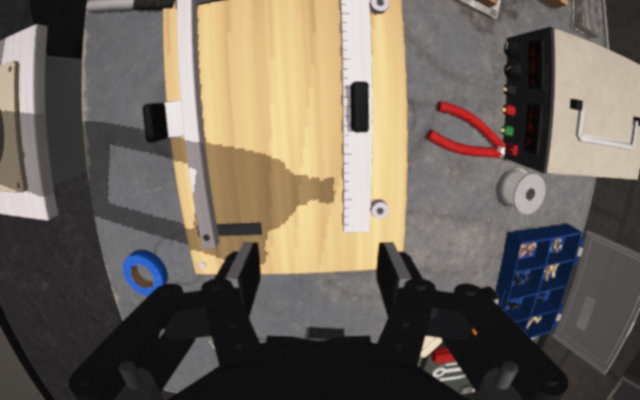

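The straightedge touches both studs at (380,4) and (379,209), and the gate is open. I measure its front line next.

Run:
```python
from h import *
P=camera_params('wrist'); im=cv2.imread('pics/w5.png'); g=im.astype(float).mean(2); b=im[:,:,0].astype(float)
F=[];B=[]
for r in list(range(8,75,4))+list(range(140,226,4)):
    row=b[r,330:385]; d=np.diff(cv2.GaussianBlur(row[None],(5,1),0)[0])
    i=d[:25].argmax(); F.append(atz('wrist',(330.5+i,r),20,P)[:2])
    j=25+d[25:].argmin(); B.append((330.5+j,r)); 
F=np.array(F); q=np.polyfit(F[:,1],F[:,0],1); res=F[:,0]-np.polyval(q,F[:,1]); k=abs(res)<2; q=np.polyfit(F[k,1],F[k,0],1)
print('front x at y=5',np.polyval(q,5),'yaw',np.degrees(np.arctan(-q[0])),k.sum(),len(k),res.round(1))
Bw=np.array([atz('wrist',p,20,P)[:2] for p in B]); q2=np.polyfit(Bw[:,1],Bw[:,0],1);print('back',np.polyval(q2,5),np.degrees(np.arctan(-q2[0])),(Bw[:,0]-np.polyval(q2,Bw[:,1])).round(1))
print('end',atz('wrist',(355,231),20,P),'studs',atz('wrist',(380,208.5),26,P),atz('wrist',(380,3.5),26,P))
```

```text
front x at y=5 611.485052795832 yaw 3.348236720312984 39 39 [ 0.3  0.2  0.1 -0.  -0.1 -0.3 -0.4 -0.5  0.5  0.4  0.3  0.2  0.1 -0.
 -0.1 -0.2 -0.2 -0.  -0.1 -0.1 -0.1 -0.1 -0.1 -0.1 -0.1 -0.1 -0.1 -0.1
 -0.1  1.  -0.1 -0.1 -0.1 -0.  -0.   0.   0.1  0.1  0.1]
back 641.5043615778989 3.8224805513238294 [ 0.5  0.3  0.1 -0.1  0.7  0.6  0.4  0.2  0.1 -0.1 -0.2 -0.3  0.6  0.5
 -0.7 -0.8  0.1 -0.6 -0.6 -0.6 -0.5 -0.5 -0.5 -0.4 -0.4 -0.3 -0.2 -1.3
 -1.2 -1.1 -1.  -0.9 -0.8 -0.7  7.4  6.4 -1.5 -1.3 -1.2]
end [ 633.06595846 -134.23600642   20.        ] studs [ 657.87872233 -103.9954269    26.        ] [644.73448908 116.21609694  26.        ]
```

Run:
```python
from h import *
go((575,120,200,92.2)); go((560,265,180,92.2))
```

```text
dp [0.953, -0.038, 0.0] ang -0.0
dp [0.727, -0.047, 0.1] ang -0.0
```

step_arm(targets=[{"dp": [0.952, -0.038, 0], "angular": [0, 0, 0], "fingers": 0}, {"dp": [0.952, -0.038, 0], "angular": [0, 0, 0], "fingers": 0}, {"dp": [0.952, -0.038, 0], "angular": [0, 0, 0], "fingers": 0}, {"dp": [0.952, -0.038, 0], "angular": [0, 0, 0], "fingers": 0}, {"dp": [0.952, -0.038, 0], "angular": [0, 0, 0], "fingers": 0}, {"dp": [0.952, -0.038, 0], "angular": [0, 0, 0], "fingers": 0}, {"dp": [0.952, -0.038, 0], "angular": [0, 0, 0], "fingers": 0}, {"dp": [0.952, -0.038, 0], "angular": [0, 0, 0], "fingers": 0}])

```text
time: 29.25
tool_pos: [575.3, 119.2, 200.1]
tcp_rot: [-180.0, 0.0, 92.1]
ft_force: [0.0, 0.3, 0.6]
finger_gap: 85.5
grip_force: 0.0
```

step_arm(targets=[{"dp": [0.727, -0.047, 0.1], "angular": [0, 0, 0], "fingers": 0}, {"dp": [0.727, -0.047, 0.1], "angular": [0, 0, 0], "fingers": 0}, {"dp": [0.727, -0.047, 0.1], "angular": [0, 0, 0], "fingers": 0}, {"dp": [0.727, -0.047, 0.1], "angular": [0, 0, 0], "fingers": 0}, {"dp": [0.727, -0.047, 0.1], "angular": [0, 0, 0], "fingers": 0}, {"dp": [0.727, -0.047, 0.1], "angular": [0, 0, 0], "fingers": 0}, {"dp": [0.727, -0.047, 0.1], "angular": [0, 0, 0], "fingers": 0}, {"dp": [0.727, -0.047, 0.1], "angular": [0, 0, 0], "fingers": 0}])

```text
time: 30.25
tool_pos: [560.4, 264.5, 180.3]
tcp_rot: [180.0, -0.0, 92.1]
ft_force: [-0.2, 0.5, 1.1]
finger_gap: 85.9
grip_force: 0.0
```

```bash
cat >> h.py <<'E'
def sinks(z=27,name=None):
    """sinks in the wrist picture: centre and direction of the long side, top face at z"""
    P=camera_params('wrist'); im=snapshot('wrist')
    if name: cv2.imwrite('pics/'+name,im)
    pp=[np.round(q['at'],1).tolist()+[round(q['conf'],2)]+atz('wrist',q['at'],z-13.5,P)[:2].round(1).tolist() for q in pinpoint('wrist','sink_1_mid')]; print('pin',pp)
    for q in masks_of('wrist','sink_1_mid'):
        m=q['pixels']; pts=np.argwhere(m)[:,::-1]
        w=np.array([atz('wrist',p,z-5,P)[:2] for p in pts],'float32'); c,(a,b),t=cv2.minAreaRect(w)
        hsv=cv2.cvtColor(im,cv2.COLOR_BGR2HSV)[m].mean(0).round()
        print(np.round(q['at']),round(q['conf'],2),'c',np.round(c,1),'size',round(a,1),round(b,1),'long dir',round(((t if a>b else t+90)+90)%180-90,1),'hsv',hsv)
E
python3 - <<'E'
from h import *
print(load(),sense()['tool_pos']); sinks(27,'w6.png')
E
```

```text
[560.0631440988263, 265.0262059896304, 180.0, 92.2] [560.39489744 264.4713409  180.25189189]
pin []
```

View pics/w6.png

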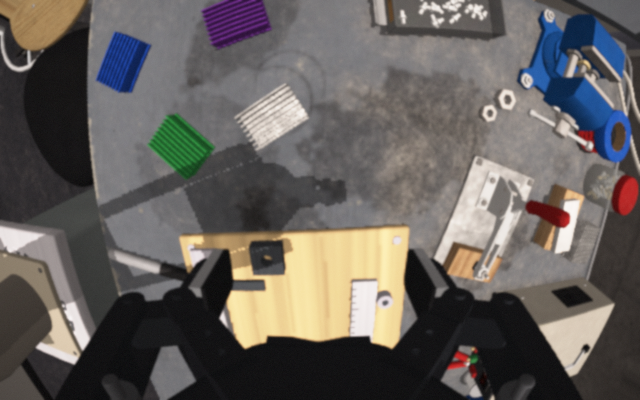

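The real clear sink is at px (272,117), with corners (237,113), (291,85), (308,117), (258,150). Blue (124,62), green (181,146) and purple (236,21) are decoys.

Run:
```python
from h import *
P=camera_params('wrist')
c=[atz('wrist',p,27,P)[:2] for p in ((237,113),(291,85),(308,117),(258,150))]
print(np.round(c,1),np.mean(c,0)); e=[np.subtract(c[(i+1)%4],c[i]) for i in range(4)]
print([(np.hypot(*v).round(1),np.degrees(np.arctan2(v[1],v[0])).round(1)) for v in e])
im=snapshot('side'); cv2.imwrite('pics/s2.png',im)
for cam in('scene','side'):
    if cam=='scene': snapshot(cam)
    print(cam,[(np.round(q['at'],1).tolist(),round(q['conf'],2),atz(cam,q['at'],13.5).round(1).tolist()) for q in pinpoint(cam,'sink_1_mid')], proj(cam,[525,360,13.5]))
```

```text
[[477.9 329.8]
 [529.7 357. ]
 [546.8 326.8]
 [499.  293.7]] [513.34884234 326.81232689]
[(np.float64(58.5), np.float64(27.7)), (np.float64(34.7), np.float64(-60.6)), (np.float64(58.1), np.float64(-145.2)), (np.float64(41.9), np.float64(120.3))]
scene [([417.1, 278.1], 0.94, [472.0, -336.4, 13.5]), ([287.5, 193.8], 0.74, [518.0, 190.1, 13.5])] [255.04840805 174.66538269]
side [([358.0, 194.8], 0.7, [405.2, -70.0, 13.5]), ([344.2, 152.4], 0.59, [459.5, -325.8, 13.5])] [301.74198099 305.94713392]
```

Run:
```python
from h import *
go((514.5,326.5,110,30)); go((514.5,326.5,50),(514.5,326.5,5));go((514.5,326.5,5),(514.5,326.5,110))
```

```text
dp [0.316, -0.216, 0.35] ang 0.3456
dp [0.0, 0.0, 0.3] ang -0.0
dp [0.0, 0.0, 0.525] ang -0.0
dp [0.0, 0.0, 0.0] ang -0.0
dp [0.0, 0.0, -0.525] ang -0.0
```

step_arm(targets=[{"dp": [0.316, -0.216, 0.35], "angular": [0, 0, 0.3456], "fingers": 0}, {"dp": [0.316, -0.216, 0.35], "angular": [0, 0, 0.3456], "fingers": 0}, {"dp": [0.316, -0.216, 0.35], "angular": [0, 0, 0.3456], "fingers": 0}, {"dp": [0.316, -0.216, 0.35], "angular": [0, 0, 0.3456], "fingers": 0}, {"dp": [0.316, -0.216, 0.35], "angular": [0, 0, 0.3456], "fingers": 0}, {"dp": [0.316, -0.216, 0.35], "angular": [0, 0, 0.3456], "fingers": 0}, {"dp": [0.316, -0.216, 0.35], "angular": [0, 0, 0.3456], "fingers": 0}, {"dp": [0.316, -0.216, 0.35], "angular": [0, 0, 0.3456], "fingers": 0}])

```text
time: 31.6
tool_pos: [514.6, 326.6, 110.1]
tcp_rot: [180.0, 0.0, 30.2]
ft_force: [0.2, -0.1, 0.7]
finger_gap: 85.3
grip_force: 0.0
```

Run:
```python
from h import *
s=sense();print(load(),s['tool_pos'],s['tcp_rot']); sinks(27,'w7.png')
P=camera_params('wrist'); 
for a,b in ((30,21),(30,-21),(-30,21),(-30,-21)):
    u=np.radians(30); print(proj('wrist',[514.5+a*np.cos(u)-b*np.sin(u),326.5+a*np.sin(u)+b*np.cos(u),27],P).round())
```

```text
[514.4688765755562, 326.5212689542008, 110.0, 29.991999999999997] [514.55579172 326.57913782 110.08680932] [1.79999301e+02 3.53856450e-04 3.01802835e+01]
pin [[593.6, 375.5, 0.8, 467.7, -324.0]]
[597. 377.] 0.69 c [ 471.1 -313. ] size 137.9 63.0 long dir 84.8 hsv [ 13.  23. 136.]
[291. 163.]
[347. 163.]
[293. 237.]
[345. 237.]
```

View pics/w7.png

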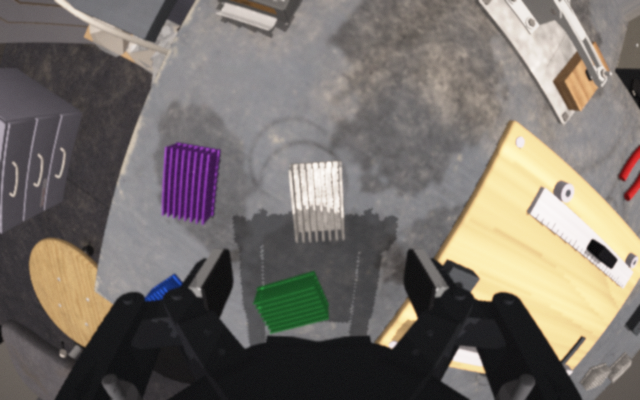

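The clear sink (317,200) sits where it was projected, fins up and aligned with the tool. The green decoy (290,300) is clear of the fingers.

step_arm(newtons=30, targets=[{"dp": [0, 0, 0.3], "angular": [0, 0, 0], "fingers": 0}, {"dp": [0, 0, 0.3], "angular": [0, 0, 0], "fingers": 0}, {"dp": [0, 0, 0.525], "angular": [0, 0, 0], "fingers": 0}, {"dp": [0, 0, 0.525], "angular": [0, 0, 0], "fingers": 0}, {"dp": [0, 0, 0.525], "angular": [0, 0, 0], "fingers": 0.9}, {"dp": [0, 0, 0.525], "angular": [0, 0, 0], "fingers": 0.9}, {"dp": [0, 0, 0.525], "angular": [0, 0, 0], "fingers": 0.9}, {"dp": [0, 0, 0.525], "angular": [0, 0, 0], "fingers": 0.9}])

```text
time: 32.75
tool_pos: [516.3, 327.4, 7.8]
tcp_rot: [180.0, -0.2, 30.0]
ft_force: [-0.4, 0.3, 7.6]
finger_gap: 42.1
grip_force: 29.7
```

step_arm(targets=[{"dp": [0, 0, 0], "angular": [0, 0, 0], "fingers": 0.9}, {"dp": [0, 0, 0], "angular": [0, 0, 0], "fingers": 0.9}, {"dp": [0, 0, -0.2], "angular": [0, 0, 0], "fingers": 0.9}, {"dp": [0, 0, -0.525], "angular": [0, 0, 0], "fingers": 0.9}, {"dp": [0, 0, -0.525], "angular": [0, 0, 0], "fingers": 0.9}, {"dp": [0, 0, -0.525], "angular": [0, 0, 0], "fingers": 0.9}, {"dp": [0, 0, -0.525], "angular": [0, 0, 0], "fingers": 0.9}, {"dp": [0, 0, -0.525], "angular": [0, 0, 0], "fingers": 0.9}])

```text
time: 33.75
tool_pos: [513.5, 326.0, 108.3]
tcp_rot: [-180.0, 0.2, 30.0]
ft_force: [-0.7, 0.2, -1.1]
finger_gap: 41.7
grip_force: 30.6
```

Run:
```python
from h import *
r=np.radians(3.3); n=np.array([np.cos(r),np.sin(r)]); t=np.array([-n[1],n[0]]); O=np.array([628.3,5.5])
for s in (75,0,-75): print(s,(O-45*n+s*t).round(1))
p=O-53*n+75*t
go((540,200,110,17)); go((*p,60,3.3)); go((*p,25),(*p,16.5))
```

```text
75 [579.1  77.8]
0 [583.4   2.9]
-75 [587.7 -72. ]
dp [-0.206, 0.612, 0.0] ang 0.0722
dp [-0.03, 0.632, 0.25] ang 0.0761
dp [-0.001, -0.0, 0.175] ang -0.0
dp [-0.001, -0.0, 0.218] ang -0.0
```

step_arm(targets=[{"dp": [-0.206, 0.612, 0], "angular": [0, 0, 0.0722], "fingers": 0.9}, {"dp": [-0.206, 0.612, 0], "angular": [0, 0, 0.0722], "fingers": 0.9}, {"dp": [-0.206, 0.612, 0], "angular": [0, 0, 0.0722], "fingers": 0.9}, {"dp": [-0.206, 0.612, 0], "angular": [0, 0, 0.0722], "fingers": 0.9}, {"dp": [-0.206, 0.612, 0], "angular": [0, 0, 0.0722], "fingers": 0.9}, {"dp": [-0.206, 0.612, 0], "angular": [0, 0, 0.0722], "fingers": 0.9}, {"dp": [-0.206, 0.612, 0], "angular": [0, 0, 0.0722], "fingers": 0.9}, {"dp": [-0.206, 0.612, 0], "angular": [0, 0, 0.0722], "fingers": 0.9}])

```text
time: 34.75
tool_pos: [540.0, 200.4, 110.1]
tcp_rot: [-180.0, -0.0, 17.0]
ft_force: [-0.2, -0.2, -0.3]
finger_gap: 41.6
grip_force: 30.6
```

step_arm(targets=[{"dp": [-0.03, 0.632, 0.25], "angular": [0, 0, 0.0761], "fingers": 0.9}, {"dp": [-0.03, 0.632, 0.25], "angular": [0, 0, 0.0761], "fingers": 0.9}, {"dp": [-0.03, 0.632, 0.25], "angular": [0, 0, 0.0761], "fingers": 0.9}, {"dp": [-0.03, 0.632, 0.25], "angular": [0, 0, 0.0761], "fingers": 0.9}, {"dp": [-0.03, 0.632, 0.25], "angular": [0, 0, 0.0761], "fingers": 0.9}, {"dp": [-0.03, 0.632, 0.25], "angular": [0, 0, 0.0761], "fingers": 0.9}, {"dp": [-0.03, 0.632, 0.25], "angular": [0, 0, 0.0761], "fingers": 0.9}, {"dp": [-0.03, 0.632, 0.25], "angular": [0, 0, 0.0761], "fingers": 0.9}])

```text
time: 35.75
tool_pos: [571.3, 77.8, 60.3]
tcp_rot: [-180.0, -0.0, 3.3]
ft_force: [0.4, 0.2, -0.4]
finger_gap: 41.6
grip_force: 30.6
```

step_arm(targets=[{"dp": [0, 0, 0.1], "angular": [0, 0, 0], "fingers": 0.9}, {"dp": [0, 0, 0.15], "angular": [0, 0, 0], "fingers": 0.9}, {"dp": [0, 0, 0.175], "angular": [0, 0, 0], "fingers": 0.9}, {"dp": [0, 0, 0.19], "angular": [0, 0, 0], "fingers": 0.9}, {"dp": [0, 0, 0.2], "angular": [0, 0, 0], "fingers": 0.9}, {"dp": [0, 0, 0.2], "angular": [0, 0, 0], "fingers": 0.9}, {"dp": [0, 0, 0.2], "angular": [0, 0, 0], "fingers": 0.9}, {"dp": [0, 0, 0.2], "angular": [0, 0, 0], "fingers": 0.9}])

```text
time: 36.75
tool_pos: [571.5, 77.3, 20.4]
tcp_rot: [180.0, -0.0, 3.3]
ft_force: [0.0, 1.1, -0.2]
finger_gap: 41.9
grip_force: 30.6
```

Run:
```python
from h import *
s=sense();print(load(),s['tool_pos'],s['tcp_rot'],s['ft_force'])
im=save('wrist','w8.png',(200,20,440,260),2.5)
```

```text
[570.980677616119, 77.2713611920542, 16.4, 3.2979999999999947] [571.50183819  77.31644217  20.40893803] [ 1.79999467e+02 -3.25711851e-02  3.29323985e+00] [ 0.03550476  1.06336433 -0.22356769]
```

View pics/w8.png

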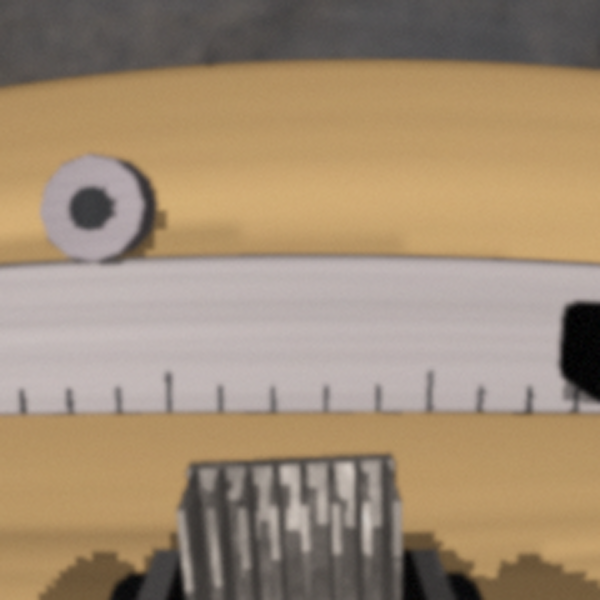

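step_arm(targets=[{"dp": [0, 0, 0.006], "angular": [0, 0, 0.0094], "fingers": 0.9}, {"dp": [0, 0, 0.01], "angular": [0, 0, 0.0094], "fingers": 0.9}, {"dp": [0, 0, 0.01], "angular": [0, 0, 0.0094], "fingers": 0.9}, {"dp": [0, 0, 0.01], "angular": [0, 0, 0.0094], "fingers": 0.9}, {"dp": [0, 0, 0.01], "angular": [0, 0, 0.0094], "fingers": 0.9}, {"dp": [0, 0, 0.01], "angular": [0, 0, 0.0094], "fingers": 0.9}, {"dp": [0, 0, 0.01], "angular": [0, 0, 0.0094], "fingers": 0.9}, {"dp": [0, 0, 0.01], "angular": [0, 0, 0.0094], "fingers": 0.9}])

```text
time: 37.8
tool_pos: [571.9, 77.3, 19.8]
tcp_rot: [180.0, -0.1, 1.5]
ft_force: [-5.2, -0.8, 12.9]
finger_gap: 41.9
grip_force: 31.2
```

step_arm(targets=[{"dp": [0.01, 0, 0], "angular": [0, 0, 0], "fingers": 0.9}, {"dp": [0.02, 0, 0], "angular": [0, 0, 0], "fingers": 0.9}, {"dp": [0.025, 0, 0], "angular": [0, 0, 0], "fingers": 0.9}, {"dp": [0.03, 0, 0], "angular": [0, 0, 0], "fingers": 0.9}, {"dp": [0.03, 0, 0], "angular": [0, 0, 0], "fingers": 0.9}, {"dp": [0.03, 0, 0], "angular": [0, 0, 0], "fingers": 0.9}, {"dp": [0.03, 0, 0], "angular": [0, 0, 0], "fingers": 0.9}, {"dp": [0.03, 0, 0], "angular": [0, 0, 0], "fingers": 0.9}])

```text
time: 38.8
tool_pos: [577.3, 77.5, 19.8]
tcp_rot: [-180.0, 0.0, 1.5]
ft_force: [-8.9, -0.7, 14.5]
finger_gap: 41.8
grip_force: 32.0
```

Run:
```python
from h import *
s=sense();print(s['tool_pos'],s['tcp_rot'],s['ft_force'])
im=save('wrist','w9.png',(200,20,440,260),2.5)
g=im.astype(float).mean(2)
for c in (282,290,300,320,340,352): print(c,g[180:215,c].round().astype(int).tolist())
```

```text
[577.34593784  77.54797838  19.76455576] [-1.79999388e+02  4.89294815e-03  1.54537567e+00] [-8.88767399 -0.66796772 14.53607725]
282 [188, 188, 187, 187, 185, 186, 186, 186, 188, 184, 182, 180, 180, 177, 179, 177, 169, 151, 131, 132, 137, 140, 140, 133, 117, 96, 93, 114, 136, 145, 146, 137, 119, 96, 86]
290 [187, 187, 186, 187, 186, 186, 187, 186, 186, 185, 183, 181, 180, 181, 180, 178, 175, 163, 149, 142, 140, 139, 138, 129, 107, 93, 95, 101, 101, 98, 95, 90, 86, 84, 81]
300 [186, 186, 185, 184, 186, 186, 187, 186, 186, 184, 181, 181, 178, 179, 178, 176, 166, 146, 140, 139, 138, 139, 137, 124, 98, 81, 83, 89, 89, 83, 81, 79, 80, 78, 76]
320 [185, 186, 185, 184, 184, 184, 185, 185, 183, 180, 179, 178, 177, 179, 176, 164, 146, 130, 134, 137, 140, 137, 123, 95, 81, 85, 90, 95, 98, 100, 104, 107, 109, 109, 110]
340 [184, 183, 186, 182, 183, 183, 184, 183, 181, 180, 178, 178, 179, 178, 173, 163, 148, 139, 138, 139, 134, 120, 97, 87, 114, 162, 189, 196, 196, 192, 188, 183, 178, 174, 168]
352 [186, 185, 185, 185, 184, 183, 183, 182, 179, 179, 180, 178, 177, 176, 166, 152, 138, 137, 138, 138, 132, 112, 91, 87, 101, 106, 107, 106, 105, 106, 108, 112, 114, 115, 116]
```

Run:
```python
from h import *
P=camera_params('wrist'); r=np.radians(3.3); n=np.array([np.cos(r),np.sin(r)]); O=np.array([628.3,5.5])
print((-np.array(P['R']).T@P['t']).round(1))
for p,z in (((282,197.5),20),((352,195),20),((282,204),39),((352,201.5),39)):
    w=atz('wrist',p,z,P)[:2]; print(p,w.round(1),((w-O)@n).round(2))
```

```text
[651.3  79.8 162.3]
(282, 197.5) [606.1  95.9] -16.94
(352, 195) [608.3  62.1] -16.72
(282, 204) [609.3  93.8] -13.91
(352, 201.5) [611.2  64.3] -13.71
```

step_arm(targets=[{"dp": [0, 0, -0.006], "angular": [0, 0, 0], "fingers": 0.9}, {"dp": [0.005, 0, -0.006], "angular": [0, 0, 0], "fingers": 0.9}, {"dp": [0.01, 0, -0.006], "angular": [0, 0, 0], "fingers": 0.9}, {"dp": [0.01, 0, -0.006], "angular": [0, 0, 0], "fingers": 0.9}, {"dp": [0.01, 0, -0.006], "angular": [0, 0, 0], "fingers": 0.9}, {"dp": [0.01, 0, -0.006], "angular": [0, 0, 0], "fingers": 0.9}, {"dp": [0.01, 0, -0.006], "angular": [0, 0, 0], "fingers": 0.9}, {"dp": [0.01, 0, -0.006], "angular": [0, 0, 0], "fingers": 0.9}])

```text
time: 39.85
tool_pos: [579.3, 77.6, 19.8]
tcp_rot: [-180.0, 0.0, 1.6]
ft_force: [-3.2, 0.0, 6.5]
finger_gap: 41.9
grip_force: 31.3
```

step_arm(targets=[{"dp": [0.005, 0, 0], "angular": [0, 0, 0], "fingers": 0.9}, {"dp": [0.01, 0, 0], "angular": [0, 0, 0], "fingers": 0.9}, {"dp": [0.01, 0, 0], "angular": [0, 0, 0], "fingers": 0.9}, {"dp": [0.01, 0, 0], "angular": [0, 0, 0], "fingers": 0.9}, {"dp": [0.01, 0, 0], "angular": [0, 0, 0], "fingers": 0.9}, {"dp": [0.01, 0, 0], "angular": [0, 0, 0], "fingers": 0.9}, {"dp": [0.01, 0, 0], "angular": [0, 0, 0], "fingers": 0.9}, {"dp": [0.01, 0, 0], "angular": [0, 0, 0], "fingers": 0.9}])

```text
time: 40.85
tool_pos: [581.3, 77.6, 19.8]
tcp_rot: [-180.0, 0.0, 1.6]
ft_force: [-3.1, -0.3, 7.0]
finger_gap: 41.6
grip_force: 31.3
```

step_arm(targets=[{"dp": [0.005, 0, 0], "angular": [0, 0, 0], "fingers": 0.9}, {"dp": [0.01, 0, 0], "angular": [0, 0, 0], "fingers": 0.9}, {"dp": [0.01, 0, 0], "angular": [0, 0, 0], "fingers": 0.9}, {"dp": [0.01, 0, 0], "angular": [0, 0, 0], "fingers": 0.9}, {"dp": [0.01, 0, 0], "angular": [0, 0, 0], "fingers": 0.9}, {"dp": [0.01, 0, 0], "angular": [0, 0, 0], "fingers": 0.9}, {"dp": [0.01, 0, 0], "angular": [0, 0, 0], "fingers": 0.9}, {"dp": [0.01, 0, 0], "angular": [0, 0, 0], "fingers": 0.9}])

```text
time: 41.85
tool_pos: [582.4, 77.7, 19.8]
tcp_rot: [180.0, 0.1, 1.6]
ft_force: [-8.7, -0.1, 10.8]
finger_gap: 41.7
grip_force: 31.6
```

step_arm(targets=[{"dp": [0.005, 0, 0], "angular": [0, 0, 0], "fingers": 0.9}, {"dp": [0.01, 0, 0], "angular": [0, 0, 0], "fingers": 0.9}, {"dp": [0.01, 0, 0], "angular": [0, 0, 0], "fingers": 0.9}, {"dp": [0.01, 0, 0], "angular": [0, 0, 0], "fingers": 0.9}, {"dp": [0.01, 0, 0], "angular": [0, 0, 0], "fingers": 0.9}, {"dp": [0.01, 0, 0], "angular": [0, 0, 0], "fingers": 0.9}, {"dp": [0.01, 0, 0], "angular": [0, 0, 0], "fingers": 0.9}, {"dp": [0.01, 0, 0], "angular": [0, 0, 0], "fingers": 0.9}])

```text
time: 42.85
tool_pos: [583.2, 77.8, 19.7]
tcp_rot: [-180.0, 0.3, 1.6]
ft_force: [-16.0, -0.7, 17.1]
finger_gap: 41.6
grip_force: 28.5
```

Run:
```python
from h import *
s=sense();print(s['tool_pos'],s['ft_force'])
im=save('wrist','w10.png',(200,20,440,260),2.5)
```

```text
[583.18689242  77.80822396  19.74310819] [-16.02606023  -0.670776    17.12427242]
```

View pics/w10.png

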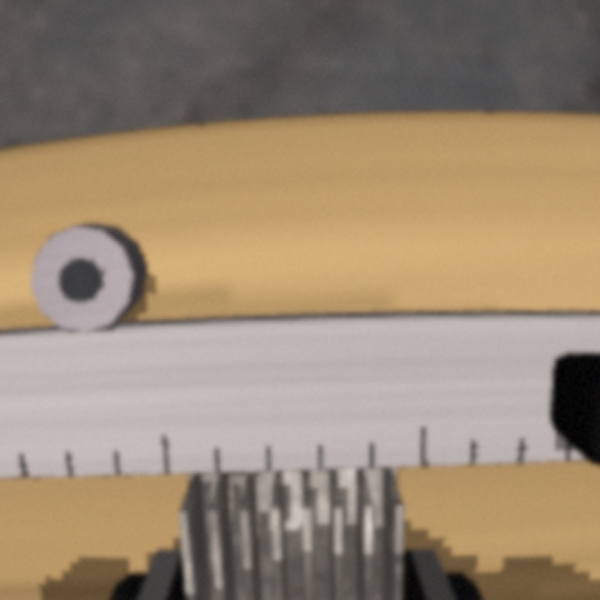

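Now the sink's end meets the graduated edge, flush at (217–393, 470), with 16 N of reaction and stud 1 still touching. I release.

step_arm(targets=[{"dp": [-0.012, 0, 0], "angular": [0, 0, 0], "fingers": 0.35}, {"dp": [-0.012, 0, 0], "angular": [0, 0, 0], "fingers": 0.35}, {"dp": [-0.012, 0, 0], "angular": [0, 0, 0], "fingers": 0.35}, {"dp": [-0.012, 0, 0], "angular": [0, 0, 0], "fingers": 0.35}, {"dp": [-0.012, 0, -0.1], "angular": [0, 0, 0], "fingers": 0.35}, {"dp": [-0.012, 0, -0.4], "angular": [0, 0, 0], "fingers": 0.35}, {"dp": [-0.012, 0, -0.65], "angular": [0, 0, 0], "fingers": 0.35}, {"dp": [-0.012, 0, -0.65], "angular": [0, 0, 0], "fingers": 0.35}])

```text
time: 43.9
tool_pos: [587.1, 77.8, 157.3]
tcp_rot: [-180.0, -0.7, 1.6]
ft_force: [0.3, -0.5, 0.5]
finger_gap: 55.5
grip_force: 0.0
```

Run:
```python
from h import *
s=sense();print(s['tool_pos'],s['tcp_rot'],s['ft_force'])
im=save('wrist','w11.png')
c=[583.2,77.8,147,1.6]; json.dump(c,open('c.json','w'))
go((575,-100,160,30)); go((540,-250,170,75)); go((520,-380,180,90))
```

```text
[587.07148421  77.83966394 157.30407534] [-179.98822595   -0.69053311    1.60209434] [ 0.3123424  -0.49236356  0.47056836]
dp [-0.066, 0.888, -0.065] ang -0.1578
dp [-0.526, 0.562, -0.05] ang -0.25
dp [-0.654, 0.071, -0.05] ang -0.0833
```

step_arm(targets=[{"dp": [-0.066, 0.888, -0.065], "angular": [0, 0, -0.1578], "fingers": 0}, {"dp": [-0.066, 0.888, -0.065], "angular": [0, 0, -0.1578], "fingers": 0}, {"dp": [-0.066, 0.888, -0.065], "angular": [0, 0, -0.1578], "fingers": 0}, {"dp": [-0.066, 0.888, -0.065], "angular": [0, 0, -0.1578], "fingers": 0}, {"dp": [-0.066, 0.888, -0.065], "angular": [0, 0, -0.1578], "fingers": 0}, {"dp": [-0.066, 0.888, -0.065], "angular": [0, 0, -0.1578], "fingers": 0}, {"dp": [-0.066, 0.888, -0.065], "angular": [0, 0, -0.1578], "fingers": 0}, {"dp": [-0.066, 0.888, -0.065], "angular": [0, 0, -0.1578], "fingers": 0}])

```text
time: 44.95
tool_pos: [574.7, -99.4, 162.2]
tcp_rot: [-180.0, 0.0, 30.1]
ft_force: [0.3, 0.4, -0.1]
finger_gap: 85.2
grip_force: 0.0
```

step_arm(targets=[{"dp": [-0.526, 0.562, -0.05], "angular": [0, 0, -0.25], "fingers": 0}, {"dp": [-0.526, 0.562, -0.05], "angular": [0, 0, -0.25], "fingers": 0}, {"dp": [-0.526, 0.562, -0.05], "angular": [0, 0, -0.25], "fingers": 0}, {"dp": [-0.526, 0.562, -0.05], "angular": [0, 0, -0.25], "fingers": 0}, {"dp": [-0.526, 0.562, -0.05], "angular": [0, 0, -0.25], "fingers": 0}, {"dp": [-0.526, 0.562, -0.05], "angular": [0, 0, -0.25], "fingers": 0}, {"dp": [-0.526, 0.562, -0.05], "angular": [0, 0, -0.25], "fingers": 0}, {"dp": [-0.526, 0.562, -0.05], "angular": [0, 0, -0.25], "fingers": 0}])

```text
time: 45.95
tool_pos: [539.8, -250.0, 172.3]
tcp_rot: [-180.0, -0.0, 75.0]
ft_force: [-0.1, 0.8, -0.0]
finger_gap: 85.4
grip_force: 0.0
```

step_arm(targets=[{"dp": [-0.654, 0.071, -0.05], "angular": [0, 0, -0.0833], "fingers": 0}, {"dp": [-0.654, 0.071, -0.05], "angular": [0, 0, -0.0833], "fingers": 0}, {"dp": [-0.654, 0.071, -0.05], "angular": [0, 0, -0.0833], "fingers": 0}, {"dp": [-0.654, 0.071, -0.05], "angular": [0, 0, -0.0833], "fingers": 0}, {"dp": [-0.654, 0.071, -0.05], "angular": [0, 0, -0.0833], "fingers": 0}, {"dp": [-0.654, 0.071, -0.05], "angular": [0, 0, -0.0833], "fingers": 0}, {"dp": [-0.654, 0.071, -0.05], "angular": [0, 0, -0.0833], "fingers": 0}, {"dp": [-0.654, 0.071, -0.05], "angular": [0, 0, -0.0833], "fingers": 0}])

```text
time: 46.95
tool_pos: [519.8, -379.8, 182.4]
tcp_rot: [180.0, 0.0, 90.0]
ft_force: [-0.2, 0.3, 0.6]
finger_gap: 85.2
grip_force: 0.0
```

Run:
```python
from h import *
s=sense();print(load(),s['tool_pos'],s['tcp_rot'])
sinks(27,'w12.png')
```

```text
[519.940317674713, -380.0627480287591, 180.0, 89.998] [ 519.78429251 -379.78547255  182.38233109] [1.79997141e+02 1.96861301e-03 9.00319752e+01]
pin [[266.5, 134.0, 0.61, 466.0, -334.8]]
[270. 133.] 0.95 c [ 469.4 -335. ] size 45.1 60.5 long dir -67.2 hsv [ 13.  22. 191.]
[319.   6.] 0.71 c [ 562.5 -197.4] size 257.7 21.2 long dir 3.4 hsv [ 23.  82. 222.]
```

View pics/w12.png

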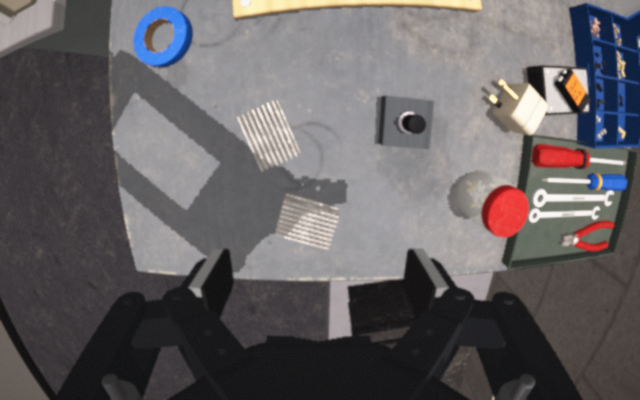

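Run:
```python
from h import *
P=camera_params('wrist'); im=cv2.imread('pics/w12.png')
def rect(x0,y0,x1,y1,show=0):
    g=im[y0:y1,x0:x1].astype(float); m=((g.mean(2)>140)).astype('uint8'); m=cv2.morphologyEx(m,cv2.MORPH_CLOSE,np.ones((7,7)))
    n,l,s,c=cv2.connectedComponentsWithStats(m); k=1+s[1:,4].argmax()
    w=np.array([atz('wrist',p+[x0,y0],25,P)[:2] for p in np.argwhere(l==k)[:,::-1]],'float32'); r=cv2.minAreaRect(w); print(r,cv2.boxPoints(r).round(1).tolist())
rect(230,90,308,178); rect(262,185,352,258)
c=[atz('wrist',p,27,P)[:2] for p in ((283,195),(341,208),(332,248),(277,235))]; print(np.round(c,1),np.mean(c,0))
c=load(); c[2]=182.4; json.dump(c,open('c.json','w'))
go((495,-355,150,10)); go((470.5,-335,110,-67.2))
```

```text
((469.5901184082031, -333.4788818359375), (86.30696868896484, 77.77432250976562), 88.11076354980469) [[429.29998779296875, -375.29998779296875], [507.0, -377.8999938964844], [509.8999938964844, -291.6000061035156], [432.1000061035156, -289.1000061035156]]
((504.87603759765625, -426.8595275878906), (98.2977066040039, 81.77973937988281), 0.3474924862384796) [[455.5, -386.29998779296875], [456.0, -468.0], [554.2999877929688, -467.5], [553.7999877929688, -385.70001220703125]]
[[ 482.7 -395.6]
 [ 541.5 -409.5]
 [ 533.  -455.1]
 [ 474.5 -440. ]] [ 507.93520335 -425.05230773]
dp [0.125, -0.125, 0.162] ang 0.4444
dp [-0.103, -0.12, 0.2] ang 0.4289
```

Both right sinks are real and fins up at (270,133) and (309,220), with the pin upright in its stand at (412,123). I pick the first of the two.

step_arm(targets=[{"dp": [0.125, -0.125, 0.162], "angular": [0, 0, 0.4444], "fingers": 0}, {"dp": [0.125, -0.125, 0.162], "angular": [0, 0, 0.4444], "fingers": 0}, {"dp": [0.125, -0.125, 0.162], "angular": [0, 0, 0.4444], "fingers": 0}, {"dp": [0.125, -0.125, 0.162], "angular": [0, 0, 0.4444], "fingers": 0}, {"dp": [0.125, -0.125, 0.162], "angular": [0, 0, 0.4444], "fingers": 0}, {"dp": [0.125, -0.125, 0.162], "angular": [0, 0, 0.4444], "fingers": 0}, {"dp": [0.125, -0.125, 0.162], "angular": [0, 0, 0.4444], "fingers": 0}, {"dp": [0.125, -0.125, 0.162], "angular": [0, 0, 0.4444], "fingers": 0}])

```text
time: 48.1
tool_pos: [494.6, -355.3, 149.9]
tcp_rot: [180.0, -0.0, 9.7]
ft_force: [-0.9, 0.1, -0.6]
finger_gap: 85.5
grip_force: 0.0
```

step_arm(targets=[{"dp": [-0.103, -0.12, 0.2], "angular": [0, 0, 0.4289], "fingers": 0}, {"dp": [-0.103, -0.12, 0.2], "angular": [0, 0, 0.4289], "fingers": 0}, {"dp": [-0.103, -0.12, 0.2], "angular": [0, 0, 0.4289], "fingers": 0}, {"dp": [-0.103, -0.12, 0.2], "angular": [0, 0, 0.4289], "fingers": 0}, {"dp": [-0.103, -0.12, 0.2], "angular": [0, 0, 0.4289], "fingers": 0}, {"dp": [-0.103, -0.12, 0.2], "angular": [0, 0, 0.4289], "fingers": 0}, {"dp": [-0.103, -0.12, 0.2], "angular": [0, 0, 0.4289], "fingers": 0}, {"dp": [-0.103, -0.12, 0.2], "angular": [0, 0, 0.4289], "fingers": 0}])

```text
time: 49.1
tool_pos: [470.1, -335.3, 109.9]
tcp_rot: [-180.0, -0.0, -67.2]
ft_force: [-0.7, 0.3, -0.3]
finger_gap: 85.6
grip_force: 0.0
```

Run:
```python
from h import *
s=sense();print(load(),s['tool_pos'],s['tcp_rot'])
sinks(27,'w13.png')
```

```text
[470.48449401929105, -335.006202756289, 110.0, -67.196] [ 470.13370165 -335.26178635  109.93907768] [-1.79997899e+02 -5.94874742e-03 -6.72354105e+01]
pin [[318.4, 199.4, 0.64, 467.9, -334.3]]
[319. 195.] 0.73 c [ 469. -337.] size 41.5 65.1 long dir -67.3 hsv [ 14.  23. 170.]
```

Run:
```python
from h import *
r=np.radians(3.3); n=np.array([np.cos(r),np.sin(r)]); t=np.array([-n[1],n[0]]); O=np.array([628.3,5.5])
c=load(); go((c[0],c[1],6)); go((c[0],c[1],120)); go((525,-180,120,-30)); p=O-53*n; go((*p,70,3.3)); go((*p,20.8)); print(p)
```

```text
dp [0.0, 0.0, 0.52] ang -0.0
dp [0.0, 0.0, -0.57] ang -0.0
dp [-0.609, -0.552, -0.0] ang -0.2066
dp [-0.238, -0.916, 0.25] ang -0.185
dp [-0.0, 0.0, 0.246] ang -0.0
[575.38788372   2.44910657]
```

step_arm(newtons=30, targets=[{"dp": [0, 0, 0.3], "angular": [0, 0, 0], "fingers": 0}, {"dp": [0, 0, 0.3], "angular": [0, 0, 0], "fingers": 0}, {"dp": [0, 0, 0.52], "angular": [0, 0, 0], "fingers": 0}, {"dp": [0, 0, 0.52], "angular": [0, 0, 0], "fingers": 0}, {"dp": [0, 0, 0.52], "angular": [0, 0, 0], "fingers": 0.9}, {"dp": [0, 0, 0.52], "angular": [0, 0, 0], "fingers": 0.9}, {"dp": [0, 0, 0.52], "angular": [0, 0, 0], "fingers": 0.9}, {"dp": [0, 0, 0.52], "angular": [0, 0, 0], "fingers": 0.9}])

```text
time: 50.25
tool_pos: [471.5, -336.3, 8.3]
tcp_rot: [-179.9, -0.2, -67.2]
ft_force: [-0.9, 1.8, 7.4]
finger_gap: 41.7
grip_force: 31.5
```

step_arm(targets=[{"dp": [0, 0, 0], "angular": [0, 0, 0], "fingers": 0.9}, {"dp": [0, 0, 0], "angular": [0, 0, 0], "fingers": 0.9}, {"dp": [0, 0, -0.2], "angular": [0, 0, 0], "fingers": 0.9}, {"dp": [0, 0, -0.57], "angular": [0, 0, 0], "fingers": 0.9}, {"dp": [0, 0, -0.57], "angular": [0, 0, 0], "fingers": 0.9}, {"dp": [0, 0, -0.57], "angular": [0, 0, 0], "fingers": 0.9}, {"dp": [0, 0, -0.57], "angular": [0, 0, 0], "fingers": 0.9}, {"dp": [0, 0, -0.57], "angular": [0, 0, 0], "fingers": 0.9}])

```text
time: 51.25
tool_pos: [469.0, -334.2, 117.6]
tcp_rot: [179.9, 0.2, -67.2]
ft_force: [-0.6, 0.2, -1.5]
finger_gap: 41.3
grip_force: 31.1
```

step_arm(targets=[{"dp": [-0.609, -0.552, 0], "angular": [0, 0, -0.2066], "fingers": 0.9}, {"dp": [-0.609, -0.552, 0], "angular": [0, 0, -0.2066], "fingers": 0.9}, {"dp": [-0.609, -0.552, 0], "angular": [0, 0, -0.2066], "fingers": 0.9}, {"dp": [-0.609, -0.552, 0], "angular": [0, 0, -0.2066], "fingers": 0.9}, {"dp": [-0.609, -0.552, 0], "angular": [0, 0, -0.2066], "fingers": 0.9}, {"dp": [-0.609, -0.552, 0], "angular": [0, 0, -0.2066], "fingers": 0.9}, {"dp": [-0.609, -0.552, 0], "angular": [0, 0, -0.2066], "fingers": 0.9}, {"dp": [-0.609, -0.552, 0], "angular": [0, 0, -0.2066], "fingers": 0.9}])

```text
time: 52.25
tool_pos: [524.5, -180.6, 119.8]
tcp_rot: [180.0, 0.0, -30.1]
ft_force: [-0.3, 0.1, -1.2]
finger_gap: 41.2
grip_force: 31.1
```

step_arm(targets=[{"dp": [-0.238, -0.916, 0.25], "angular": [0, 0, -0.185], "fingers": 0.9}, {"dp": [-0.238, -0.916, 0.25], "angular": [0, 0, -0.185], "fingers": 0.9}, {"dp": [-0.238, -0.916, 0.25], "angular": [0, 0, -0.185], "fingers": 0.9}, {"dp": [-0.238, -0.916, 0.25], "angular": [0, 0, -0.185], "fingers": 0.9}, {"dp": [-0.238, -0.916, 0.25], "angular": [0, 0, -0.185], "fingers": 0.9}, {"dp": [-0.238, -0.916, 0.25], "angular": [0, 0, -0.185], "fingers": 0.9}, {"dp": [-0.238, -0.916, 0.25], "angular": [0, 0, -0.185], "fingers": 0.9}, {"dp": [-0.238, -0.916, 0.25], "angular": [0, 0, -0.185], "fingers": 0.9}])

```text
time: 53.25
tool_pos: [575.2, 1.3, 70.3]
tcp_rot: [180.0, -0.0, 3.2]
ft_force: [-0.4, -0.1, -1.0]
finger_gap: 41.4
grip_force: 31.2
```

step_arm(targets=[{"dp": [0, 0, 0.1], "angular": [0, 0, 0], "fingers": 0.9}, {"dp": [0, 0, 0.18], "angular": [0, 0, 0], "fingers": 0.9}, {"dp": [0, 0, 0.22], "angular": [0, 0, 0], "fingers": 0.9}, {"dp": [0, 0, 0.246], "angular": [0, 0, 0], "fingers": 0.9}, {"dp": [0, 0, 0.246], "angular": [0, 0, 0], "fingers": 0.9}, {"dp": [0, 0, 0.246], "angular": [0, 0, 0], "fingers": 0.9}, {"dp": [0, 0, 0.246], "angular": [0, 0, 0], "fingers": 0.9}, {"dp": [0, 0, 0.246], "angular": [0, 0, 0], "fingers": 0.9}])

```text
time: 54.25
tool_pos: [575.2, 2.3, 20.7]
tcp_rot: [180.0, -0.0, 3.3]
ft_force: [-0.1, -0.3, 0.2]
finger_gap: 41.1
grip_force: 31.2
```

```bash
cat >> h.py <<'E'
def flush(name,c0=275,c1=360):
    """straightedge front edge and sink far top edge in the wrist picture: rows vs column, slopes in degrees"""
    im=snapshot('wrist'); cv2.imwrite('pics/'+name,im); P=camera_params('wrist')
    g=cv2.GaussianBlur(im[:,:,0].astype(float),(3,3),0)
    print('tool',sense()['tool_pos'].round(1),sense()['ft_force'].round(1))
    for c in range(c0,c1,7): print(c,g[165:222:2,c].astype(int).tolist())
E
python3 - <<'E'
from h import *
flush('w14.png')
E
```

```text
tool [575.1   2.3  20.7] [-0.7  0.2 -1.1]
275 [24, 24, 24, 23, 24, 23, 19, 47, 132, 132, 102, 100, 101, 102, 103, 103, 103, 104, 110, 109, 102, 99, 98, 94, 93, 113, 135, 140, 145]
282 [24, 24, 23, 23, 23, 21, 18, 53, 140, 133, 103, 100, 101, 102, 101, 99, 84, 94, 119, 122, 119, 119, 114, 108, 104, 102, 92, 77, 72]
289 [24, 24, 24, 24, 23, 22, 18, 55, 141, 132, 103, 101, 101, 101, 103, 99, 85, 93, 107, 105, 99, 93, 93, 84, 73, 81, 92, 97, 102]
296 [23, 23, 23, 23, 22, 22, 18, 51, 133, 127, 102, 100, 101, 102, 103, 99, 82, 101, 146, 154, 151, 144, 139, 140, 138, 138, 142, 145, 150]
303 [23, 24, 23, 23, 23, 22, 18, 56, 141, 131, 103, 101, 102, 101, 102, 99, 86, 93, 103, 105, 107, 96, 81, 75, 73, 73, 77, 80, 81]
310 [23, 23, 22, 22, 22, 20, 18, 55, 140, 130, 102, 101, 101, 102, 102, 99, 85, 101, 132, 137, 136, 134, 134, 133, 133, 144, 159, 161, 162]
317 [22, 22, 22, 23, 22, 19, 17, 51, 124, 112, 98, 101, 102, 102, 102, 98, 83, 105, 147, 155, 153, 130, 102, 105, 105, 103, 104, 107, 110]
324 [24, 22, 21, 21, 20, 19, 18, 56, 135, 120, 102, 101, 100, 102, 103, 97, 80, 79, 86, 92, 91, 85, 90, 94, 104, 128, 142, 146, 149]
331 [22, 21, 21, 21, 21, 20, 17, 55, 134, 120, 101, 100, 100, 100, 101, 98, 84, 109, 152, 161, 158, 154, 153, 154, 156, 155, 145, 143, 145]
338 [22, 22, 21, 21, 22, 19, 14, 49, 125, 118, 101, 100, 101, 101, 102, 98, 87, 113, 154, 150, 125, 109, 107, 111, 114, 129, 146, 146, 143]
345 [22, 21, 21, 21, 20, 20, 20, 60, 138, 123, 101, 101, 101, 102, 102, 96, 81, 90, 90, 84, 83, 85, 87, 88, 87, 85, 84, 82, 82]
352 [21, 22, 21, 21, 20, 19, 18, 59, 135, 122, 101, 101, 101, 100, 101, 98, 84, 106, 144, 146, 143, 143, 141, 140, 142, 145, 144, 137, 141]
359 [20, 20, 20, 20, 20, 18, 18, 49, 113, 109, 100, 100, 100, 101, 102, 99, 92, 99, 113, 97, 76, 71, 73, 76, 80, 88, 97, 98, 99]
```

step_arm(targets=[{"dp": [0, 0, 0.004], "angular": [0, 0, 0], "fingers": 0.9}, {"dp": [0.01, 0, 0.006], "angular": [0, 0, 0], "fingers": 0.9}, {"dp": [0.02, 0, 0.006], "angular": [0, 0, 0], "fingers": 0.9}, {"dp": [0.03, 0, 0.006], "angular": [0, 0, 0], "fingers": 0.9}, {"dp": [0.04, 0, 0.006], "angular": [0, 0, 0], "fingers": 0.9}, {"dp": [0.04, 0, 0.006], "angular": [0, 0, 0], "fingers": 0.9}, {"dp": [0.04, 0, 0.006], "angular": [0, 0, 0], "fingers": 0.9}, {"dp": [0.04, 0, 0.006], "angular": [0, 0, 0], "fingers": 0.9}])

```text
time: 55.3
tool_pos: [583.6, 2.7, 20.3]
tcp_rot: [180.0, -0.1, 3.3]
ft_force: [-2.2, -0.8, 5.9]
finger_gap: 41.2
grip_force: 32.0
```

step_arm(targets=[{"dp": [0.005, 0, 0], "angular": [0, 0, 0], "fingers": 0.9}, {"dp": [0.01, 0, 0], "angular": [0, 0, 0], "fingers": 0.9}, {"dp": [0.01, 0, 0], "angular": [0, 0, 0], "fingers": 0.9}, {"dp": [0.01, 0, 0], "angular": [0, 0, 0], "fingers": 0.9}, {"dp": [0.01, 0, 0], "angular": [0, 0, 0], "fingers": 0.9}, {"dp": [0.01, 0, 0], "angular": [0, 0, 0], "fingers": 0.9}, {"dp": [0.01, 0, 0], "angular": [0, 0, 0], "fingers": 0.9}, {"dp": [0.01, 0, 0], "angular": [0, 0, 0], "fingers": 0.9}])

```text
time: 56.3
tool_pos: [584.2, 2.7, 20.3]
tcp_rot: [180.0, 0.1, 3.3]
ft_force: [-10.2, -1.5, 11.6]
finger_gap: 41.1
grip_force: 32.7
```

step_arm(targets=[{"dp": [0.005, 0, 0], "angular": [0, 0, 0], "fingers": 0.9}, {"dp": [0.01, 0, 0], "angular": [0, 0, 0], "fingers": 0.9}, {"dp": [0.01, 0, 0], "angular": [0, 0, 0], "fingers": 0.9}, {"dp": [0.01, 0, 0], "angular": [0, 0, 0], "fingers": 0.9}, {"dp": [0.01, 0, 0], "angular": [0, 0, 0], "fingers": 0.9}, {"dp": [0.01, 0, 0], "angular": [0, 0, 0], "fingers": 0.9}, {"dp": [0.01, 0, 0], "angular": [0, 0, 0], "fingers": 0.9}, {"dp": [0.01, 0, 0], "angular": [0, 0, 0], "fingers": 0.9}])

```text
time: 57.3
tool_pos: [584.3, 2.7, 20.3]
tcp_rot: [180.0, 0.4, 3.3]
ft_force: [-20.7, -2.0, 22.4]
finger_gap: 41.4
grip_force: 33.9
```

step_arm(targets=[{"dp": [-0.012, 0, 0], "angular": [0, 0, 0], "fingers": 0.35}, {"dp": [-0.012, 0, 0], "angular": [0, 0, 0], "fingers": 0.35}, {"dp": [-0.012, 0, 0], "angular": [0, 0, 0], "fingers": 0.35}, {"dp": [-0.012, 0, 0], "angular": [0, 0, 0], "fingers": 0.35}, {"dp": [-0.012, 0, -0.1], "angular": [0, 0, 0], "fingers": 0.35}, {"dp": [-0.012, 0, -0.4], "angular": [0, 0, 0], "fingers": 0.35}, {"dp": [-0.012, 0, -0.65], "angular": [0, 0, 0], "fingers": 0.35}, {"dp": [-0.012, 0, -0.65], "angular": [0, 0, 0], "fingers": 0.35}])

```text
time: 58.3
tool_pos: [588.9, 2.6, 157.4]
tcp_rot: [179.9, -0.7, 3.3]
ft_force: [-0.2, -0.8, -0.2]
finger_gap: 55.3
grip_force: 0.0
```

Run:
```python
from h import *
json.dump([584.9,2.8,149.6,3.3],open('c.json','w'))
go((555,-190,150,-5)); go((509,-378,130,-14));
```

```text
dp [-0.205, 0.954, -0.002] ang 0.0461
dp [-0.147, 0.956, 0.1] ang 0.05
```

step_arm(targets=[{"dp": [-0.205, 0.954, -0.002], "angular": [0, 0, 0.0461], "fingers": 0}, {"dp": [-0.205, 0.954, -0.002], "angular": [0, 0, 0.0461], "fingers": 0}, {"dp": [-0.205, 0.954, -0.002], "angular": [0, 0, 0.0461], "fingers": 0}, {"dp": [-0.205, 0.954, -0.002], "angular": [0, 0, 0.0461], "fingers": 0}, {"dp": [-0.205, 0.954, -0.002], "angular": [0, 0, 0.0461], "fingers": 0}, {"dp": [-0.205, 0.954, -0.002], "angular": [0, 0, 0.0461], "fingers": 0}, {"dp": [-0.205, 0.954, -0.002], "angular": [0, 0, 0.0461], "fingers": 0}, {"dp": [-0.205, 0.954, -0.002], "angular": [0, 0, 0.0461], "fingers": 0}])

```text
time: 59.3
tool_pos: [555.0, -188.9, 149.9]
tcp_rot: [-180.0, 0.0, -4.9]
ft_force: [0.2, 0.4, -0.3]
finger_gap: 85.7
grip_force: 0.0
```

step_arm(targets=[{"dp": [-0.147, 0.956, 0.1], "angular": [0, 0, 0.05], "fingers": 0}, {"dp": [-0.147, 0.956, 0.1], "angular": [0, 0, 0.05], "fingers": 0}, {"dp": [-0.147, 0.956, 0.1], "angular": [0, 0, 0.05], "fingers": 0}, {"dp": [-0.147, 0.956, 0.1], "angular": [0, 0, 0.05], "fingers": 0}, {"dp": [-0.147, 0.956, 0.1], "angular": [0, 0, 0.05], "fingers": 0}, {"dp": [-0.147, 0.956, 0.1], "angular": [0, 0, 0.05], "fingers": 0}, {"dp": [-0.147, 0.956, 0.1], "angular": [0, 0, 0.05], "fingers": 0}, {"dp": [-0.147, 0.956, 0.1], "angular": [0, 0, 0.05], "fingers": 0}])

```text
time: 60.3
tool_pos: [509.3, -377.0, 130.2]
tcp_rot: [180.0, -0.0, -13.9]
ft_force: [-0.1, 0.3, -0.5]
finger_gap: 85.1
grip_force: 0.0
```

Run:
```python
from h import *
s=sense();print(load(),s['tool_pos'],s['tcp_rot'])
c=load(); c[:3]=s['tool_pos'].tolist(); 
sinks(27,'w15.png')
im=cv2.imread('pics/w15.png'); P=camera_params('wrist'); print(proj('wrist',[509,-425,27],P))
```

```text
[509.00545905150585, -377.9553950771201, 130.0, -13.998000000000001] [ 509.29291751 -376.9883345   130.17384043] [ 1.79993384e+02 -1.96047524e-02 -1.39248413e+01]
pin [[19.0, 210.3, 0.57, 580.5, 17.5], [29.9, 221.3, 0.49, 560.9, -0.2]]
[ 19. 208.] 0.88 c [582.7   8.8] size 63.8 84.4 long dir -86.6 hsv [ 13.  28. 142.]
[373.28565194 180.56315587]
```

Run:
```python
from h import *
go((509.3,-425,110,-14))
```

```text
dp [0.058, 0.228, 0.1] ang 0.0
```

step_arm(targets=[{"dp": [0.058, 0.228, 0.1], "angular": [0, 0, 0], "fingers": 0}, {"dp": [0.058, 0.228, 0.1], "angular": [0, 0, 0], "fingers": 0}, {"dp": [0.058, 0.228, 0.1], "angular": [0, 0, 0], "fingers": 0}, {"dp": [0.058, 0.228, 0.1], "angular": [0, 0, 0], "fingers": 0}, {"dp": [0.058, 0.228, 0.1], "angular": [0, 0, 0], "fingers": 0}, {"dp": [0.058, 0.228, 0.1], "angular": [0, 0, 0], "fingers": 0}, {"dp": [0.058, 0.228, 0.1], "angular": [0, 0, 0], "fingers": 0}, {"dp": [0.058, 0.228, 0.1], "angular": [0, 0, 0], "fingers": 0}])

```text
time: 61.45
tool_pos: [509.0, -424.9, 109.9]
tcp_rot: [-180.0, -0.0, -14.0]
ft_force: [-0.6, 0.0, 0.8]
finger_gap: 85.5
grip_force: 0.0
```

Run:
```python
from h import *
s=sense();print(load(),s['tool_pos'],s['tcp_rot'])
sinks(27,'w16.png'); P=camera_params('wrist')
im=cv2.imread('pics/w16.png'); g=im.mean(2)
for a,b in ((30,21),(30,-21),(-30,21),(-30,-21),(0,0)):
    u=np.radians(-14); print(proj('wrist',[509+a*np.cos(u)-b*np.sin(u),-425+a*np.sin(u)+b*np.cos(u),27],P).round())
print(cv2.resize(g[140:260,260:380].astype('float32'),(20,20),interpolation=cv2.INTER_AREA).astype(int))
```

```text
[509.23089345375456, -425.00716634378216, 110.0, -13.998000000000001] [ 508.99156978 -424.86261062  109.94089302] [-1.79999798e+02 -3.84704021e-03 -1.40035942e+01]
pin []
[  4. 229.] 0.69 c [564.9 -17.9] size 28.5 68.3 long dir -44.8 hsv [ 13.  30. 118.]
[289. 163.]
[346. 163.]
[291. 237.]
[344. 237.]
[318. 201.]
[[153 154 153 153 153 151 153 154 154 152 153 154 152 151 153 154 156 154
  155 156]
 [149 154 154 153 151 149 150 154 154 154 155 155 154 154 155 156 159 156
  155 152]
 [152 154 154 151 152 151 153 154 154 156 157 156 154 154 154 155 155 154
  153 151]
 [154 153 153 151 153 152 167 200 196 189 186 183 186 180 173 156 156 153
  152 152]
 [156 155 156 152 152 153 182 204 224 224 210 211 208 205 188 163 155 153
  152 155]
 [156 158 156 154 153 154 184 207 214 237 228 220 215 205 196 184 154 151
  156 156]
 [157 158 155 157 156 153 188 220 214 230 225 216 211 202 194 174 153 152
  159 160]
 [158 159 151 154 155 155 185 222 211 219 219 207 212 212 197 171 155 154
  156 162]
 [152 154 154 153 154 154 199 222 232 222 216 217 215 212 197 160 153 161
  166 162]
 [145 145 147 152 15
[... 215 characters left out ...]
  96  96
   94  95]
 [ 92  93  95  85  83  90 134 161 169 172 171 155 158 148 129  96  95  94
   95  94]
 [ 92  94  94  84  89 105 137 165 177 174 169 155 147 152 126  94  93  94
   95  93]
 [ 94  94  89  85  92  88 126 155 169 157 161 142 136 139 127  94  94  94
   92  92]
 [ 96  89  84  91  97  91 114 128 120 117 115 113 113 120 122  93  92  91
   88  94]
 [126 101  92  93 123 133 104 109 105 105 106 105 103 105 109  92  92  91
   94  94]
 [148 150 142 136 149 149 142 107  92  93  93  93  93  92  94  94  92  91
   94  94]
 [146 150 150 150 149 149 144  96  91  92  91  92  92  93  95  94  93  93
   94  95]
 [146 149 149 150 151 150 113  92  93  92  93  94  95  95  94  93  93  92
   93  94]]
```

The third sink fills px (296–348, 158–235), aligned with the tool. I grip it.

step_arm(newtons=30, targets=[{"dp": [0.01, 0, 0.3], "angular": [0, 0, 0], "fingers": 0}, {"dp": [0.01, 0, 0.3], "angular": [0, 0, 0], "fingers": 0}, {"dp": [0.01, 0, 0.52], "angular": [0, 0, 0], "fingers": 0}, {"dp": [0.01, 0, 0.52], "angular": [0, 0, 0], "fingers": 0}, {"dp": [0.01, 0, 0.52], "angular": [0, 0, 0], "fingers": 0.9}, {"dp": [0.01, 0, 0.52], "angular": [0, 0, 0], "fingers": 0.9}, {"dp": [0.01, 0, 0.52], "angular": [0, 0, 0], "fingers": 0.9}, {"dp": [0.01, 0, 0.52], "angular": [0, 0, 0], "fingers": 0.9}])

```text
time: 62.6
tool_pos: [512.2, -426.7, 8.6]
tcp_rot: [179.9, -0.2, -14.0]
ft_force: [-0.5, -0.0, 6.5]
finger_gap: 41.4
grip_force: 31.6
```

step_arm(targets=[{"dp": [0, 0, 0], "angular": [0, 0, 0], "fingers": 0.9}, {"dp": [0, 0, 0], "angular": [0, 0, 0], "fingers": 0.9}, {"dp": [0, 0, -0.2], "angular": [0, 0, 0], "fingers": 0.9}, {"dp": [0, 0, -0.57], "angular": [0, 0, 0], "fingers": 0.9}, {"dp": [0, 0, -0.57], "angular": [0, 0, 0], "fingers": 0.9}, {"dp": [0, 0, -0.57], "angular": [0, 0, 0], "fingers": 0.9}, {"dp": [0, 0, -0.57], "angular": [0, 0, 0], "fingers": 0.9}, {"dp": [0, 0, -0.57], "angular": [0, 0, 0], "fingers": 0.9}])

```text
time: 63.6
tool_pos: [509.8, -424.4, 117.4]
tcp_rot: [-179.9, 0.2, -14.0]
ft_force: [0.5, -0.8, -2.1]
finger_gap: 41.6
grip_force: 30.9
```

Run:
```python
from h import *
r=np.radians(3.3); n=np.array([np.cos(r),np.sin(r)]); t=np.array([-n[1],n[0]]); O=np.array([628.3,5.5])
json.dump([511.2,-425.5,120,-14],open('c.json','w')); p=O-53*n-75*t
go((545,-240,120,-5)); go((*p,70,3.3)); go((*p,20.8)); print(p)
```

```text
dp [-0.06, -0.941, 0.0] ang -0.05
dp [0.099, -0.85, 0.25] ang -0.0461
dp [0.0, 0.0, 0.246] ang -0.0
[579.70518574 -72.42652967]
```

step_arm(targets=[{"dp": [-0.06, -0.941, 0], "angular": [0, 0, -0.05], "fingers": 0.9}, {"dp": [-0.06, -0.941, 0], "angular": [0, 0, -0.05], "fingers": 0.9}, {"dp": [-0.06, -0.941, 0], "angular": [0, 0, -0.05], "fingers": 0.9}, {"dp": [-0.06, -0.941, 0], "angular": [0, 0, -0.05], "fingers": 0.9}, {"dp": [-0.06, -0.941, 0], "angular": [0, 0, -0.05], "fingers": 0.9}, {"dp": [-0.06, -0.941, 0], "angular": [0, 0, -0.05], "fingers": 0.9}, {"dp": [-0.06, -0.941, 0], "angular": [0, 0, -0.05], "fingers": 0.9}, {"dp": [-0.06, -0.941, 0], "angular": [0, 0, -0.05], "fingers": 0.9}])

```text
time: 64.6
tool_pos: [544.5, -240.8, 119.8]
tcp_rot: [-180.0, 0.0, -5.1]
ft_force: [-0.1, 0.1, -1.3]
finger_gap: 41.4
grip_force: 31.1
```

step_arm(targets=[{"dp": [0.099, -0.85, 0.25], "angular": [0, 0, -0.0461], "fingers": 0.9}, {"dp": [0.099, -0.85, 0.25], "angular": [0, 0, -0.0461], "fingers": 0.9}, {"dp": [0.099, -0.85, 0.25], "angular": [0, 0, -0.0461], "fingers": 0.9}, {"dp": [0.099, -0.85, 0.25], "angular": [0, 0, -0.0461], "fingers": 0.9}, {"dp": [0.099, -0.85, 0.25], "angular": [0, 0, -0.0461], "fingers": 0.9}, {"dp": [0.099, -0.85, 0.25], "angular": [0, 0, -0.0461], "fingers": 0.9}, {"dp": [0.099, -0.85, 0.25], "angular": [0, 0, -0.0461], "fingers": 0.9}, {"dp": [0.099, -0.85, 0.25], "angular": [0, 0, -0.0461], "fingers": 0.9}])

```text
time: 65.6
tool_pos: [579.4, -73.1, 70.2]
tcp_rot: [180.0, -0.0, 3.2]
ft_force: [-0.1, 0.2, -0.5]
finger_gap: 41.1
grip_force: 31.2
```

step_arm(targets=[{"dp": [0, 0, 0.1], "angular": [0, 0, 0], "fingers": 0.9}, {"dp": [0, 0, 0.18], "angular": [0, 0, 0], "fingers": 0.9}, {"dp": [0, 0, 0.22], "angular": [0, 0, 0], "fingers": 0.9}, {"dp": [0, 0, 0.246], "angular": [0, 0, 0], "fingers": 0.9}, {"dp": [0, 0, 0.246], "angular": [0, 0, 0], "fingers": 0.9}, {"dp": [0, 0, 0.246], "angular": [0, 0, 0], "fingers": 0.9}, {"dp": [0, 0, 0.246], "angular": [0, 0, 0], "fingers": 0.9}, {"dp": [0, 0, 0.246], "angular": [0, 0, 0], "fingers": 0.9}])

```text
time: 66.6
tool_pos: [579.4, -72.3, 20.7]
tcp_rot: [180.0, -0.0, 3.3]
ft_force: [0.2, -0.0, -1.0]
finger_gap: 41.4
grip_force: 31.3
```

Run:
```python
from h import *
flush('w17.png',275,362)
```

```text
tool [579.4 -72.3  20.7] [-0.4 -0.1 -1.4]
275 [179, 180, 181, 179, 177, 176, 177, 177, 155, 109, 98, 98, 100, 100, 100, 101, 100, 101, 101, 102, 101, 104, 106, 107, 104, 103, 98, 93, 104]
282 [179, 180, 181, 178, 177, 177, 177, 177, 155, 109, 98, 98, 99, 100, 100, 101, 100, 101, 97, 83, 93, 105, 109, 109, 107, 92, 79, 75, 73]
289 [179, 180, 181, 166, 140, 135, 136, 134, 110, 96, 97, 98, 98, 98, 98, 99, 100, 100, 96, 79, 97, 117, 113, 109, 101, 99, 91, 85, 89]
296 [179, 181, 182, 180, 178, 177, 177, 176, 152, 107, 97, 98, 98, 98, 98, 100, 100, 100, 97, 83, 107, 147, 154, 151, 144, 143, 151, 151, 149]
303 [179, 181, 182, 180, 177, 176, 177, 175, 150, 106, 97, 97, 98, 98, 97, 98, 99, 100, 96, 84, 92, 95, 96, 95, 89, 79, 76, 76, 75]
310 [178, 180, 180, 163, 130, 117, 124, 121, 111, 96, 97, 98, 96, 97, 97, 98, 99, 100, 97, 83, 102, 132, 138, 139, 140, 141, 136, 139, 147]
317 [178, 180, 182, 180, 177, 177, 177, 174, 148, 103, 97, 97, 97, 97, 98, 98, 99, 98, 96, 81, 105, 147, 156, 154, 136, 110, 107, 105, 104]
324 [179, 180, 181, 180, 178, 177, 177, 175, 147, 106, 104, 102, 99, 97, 97, 97, 98, 98, 94, 76, 76, 84, 93, 95, 90, 86, 87, 93, 111]
331 [178, 181, 181, 166, 141, 117, 120, 122, 111, 104, 106, 103, 100, 97, 97, 97, 98, 98, 95, 82, 108, 152, 162, 158, 153, 146, 148, 155, 156]
338 [179, 181, 183, 182, 179, 177, 177, 175, 153, 117, 106, 102, 98, 96, 96, 97, 98, 97, 95, 84, 112, 154, 156, 143, 137, 132, 122, 118, 123]
345 [179, 181, 182, 181, 178, 177, 177, 175, 153, 117, 110, 108, 107, 105, 102, 99, 98, 97, 94, 77, 80, 86, 84, 84, 83, 82, 82, 81, 81]
352 [179, 181, 181, 163, 142, 138, 129, 132, 124, 113, 110, 110, 109, 106, 101, 98, 97, 97, 94, 83, 106, 142, 144, 141, 141, 141, 141, 145, 146]
359 [180, 181, 184, 182, 180, 177, 177, 174, 151, 114, 110, 109, 108, 106, 102, 98, 96, 96, 95, 90, 99, 110, 96, 78, 70, 73, 75, 78, 84]
```

step_arm(targets=[{"dp": [0, 0, 0.004], "angular": [0, 0, 0], "fingers": 0.9}, {"dp": [0.01, 0, 0.006], "angular": [0, 0, 0], "fingers": 0.9}, {"dp": [0.02, 0, 0.006], "angular": [0, 0, 0], "fingers": 0.9}, {"dp": [0.03, 0, 0.006], "angular": [0, 0, 0], "fingers": 0.9}, {"dp": [0.04, 0, 0.006], "angular": [0, 0, 0], "fingers": 0.9}, {"dp": [0.05, 0, 0.006], "angular": [0, 0, 0], "fingers": 0.9}, {"dp": [0.05, 0, 0.006], "angular": [0, 0, 0], "fingers": 0.9}, {"dp": [0.05, 0, 0.006], "angular": [0, 0, 0], "fingers": 0.9}])

```text
time: 67.65
tool_pos: [589.9, -72.0, 20.6]
tcp_rot: [180.0, -0.1, 3.3]
ft_force: [-3.0, 0.7, 6.0]
finger_gap: 41.4
grip_force: 32.1
```

step_arm(targets=[{"dp": [0.005, 0, 0], "angular": [0, 0, 0], "fingers": 0.9}, {"dp": [0.01, 0, 0], "angular": [0, 0, 0], "fingers": 0.9}, {"dp": [0.01, 0, 0], "angular": [0, 0, 0], "fingers": 0.9}, {"dp": [0.01, 0, 0], "angular": [0, 0, 0], "fingers": 0.9}, {"dp": [0.01, 0, 0], "angular": [0, 0, 0], "fingers": 0.9}, {"dp": [0.01, 0, 0], "angular": [0, 0, 0], "fingers": 0.9}, {"dp": [0.01, 0, 0], "angular": [0, 0, 0], "fingers": 0.9}, {"dp": [0.01, 0, 0], "angular": [0, 0, 0], "fingers": 0.9}])

```text
time: 68.65
tool_pos: [591.7, -71.9, 20.6]
tcp_rot: [180.0, -0.0, 3.3]
ft_force: [-4.5, 0.6, 7.1]
finger_gap: 41.1
grip_force: 32.2
```

step_arm(targets=[{"dp": [0.005, 0, 0], "angular": [0, 0, 0], "fingers": 0.9}, {"dp": [0.01, 0, 0], "angular": [0, 0, 0], "fingers": 0.9}, {"dp": [0.01, 0, 0], "angular": [0, 0, 0], "fingers": 0.9}, {"dp": [0.01, 0, 0], "angular": [0, 0, 0], "fingers": 0.9}, {"dp": [0.01, 0, 0], "angular": [0, 0, 0], "fingers": 0.9}, {"dp": [0.01, 0, 0], "angular": [0, 0, 0], "fingers": 0.9}, {"dp": [0.01, 0, 0], "angular": [0, 0, 0], "fingers": 0.9}, {"dp": [0.01, 0, 0], "angular": [0, 0, 0], "fingers": 0.9}])

```text
time: 69.65
tool_pos: [591.9, -71.9, 20.5]
tcp_rot: [180.0, 0.2, 3.3]
ft_force: [-13.8, -1.2, 15.9]
finger_gap: 41.4
grip_force: 33.2
```

step_arm(targets=[{"dp": [-0.01, 0, 0], "angular": [0, 0, 0], "fingers": 0.35}, {"dp": [-0.01, 0, 0], "angular": [0, 0, 0], "fingers": 0.35}, {"dp": [-0.01, 0, 0], "angular": [0, 0, 0], "fingers": 0.35}, {"dp": [-0.01, 0, 0], "angular": [0, 0, 0], "fingers": 0.35}, {"dp": [-0.01, 0, -0.1], "angular": [0, 0, 0], "fingers": 0.35}, {"dp": [-0.01, 0, -0.4], "angular": [0, 0, 0], "fingers": 0.35}, {"dp": [-0.01, 0, -0.65], "angular": [0, 0, 0], "fingers": 0.35}, {"dp": [-0.01, 0, -0.65], "angular": [0, 0, 0], "fingers": 0.35}])

```text
time: 70.65
tool_pos: [595.5, -72.4, 157.6]
tcp_rot: [179.8, -0.7, 3.3]
ft_force: [0.2, 0.1, -0.1]
finger_gap: 55.7
grip_force: 0.0
```

Run:
```python
from h import *
json.dump([591.6,-71.8,149.6,3.3],open('c.json','w'))
go((520,0,190,3.3))
```

```text
dp [-0.337, -0.379, -0.202] ang -0.0
```

step_arm(targets=[{"dp": [-0.337, -0.379, -0.202], "angular": [0, 0, 0], "fingers": 0.35}, {"dp": [-0.337, -0.379, -0.202], "angular": [0, 0, 0], "fingers": 0.35}, {"dp": [-0.337, -0.379, -0.202], "angular": [0, 0, 0], "fingers": 0.35}, {"dp": [-0.337, -0.379, -0.202], "angular": [0, 0, 0], "fingers": 0.35}, {"dp": [-0.337, -0.379, -0.202], "angular": [0, 0, 0], "fingers": 0.35}, {"dp": [-0.337, -0.379, -0.202], "angular": [0, 0, 0], "fingers": 0.35}, {"dp": [-0.337, -0.379, -0.202], "angular": [0, 0, 0], "fingers": 0.35}, {"dp": [-0.337, -0.379, -0.202], "angular": [0, 0, 0], "fingers": 0.35}])

```text
time: 71.65
tool_pos: [519.7, 0.0, 189.6]
tcp_rot: [-180.0, 0.0, 3.3]
ft_force: [-0.0, 0.0, 0.1]
finger_gap: 55.3
grip_force: 0.0
```

Run:
```python
from h import *
s=sense();print(load(),s['tool_pos'],s['tcp_rot'],s['time'])
save('wrist','w18.png',(120,40,520,290),2)
```

```text
[519.9484083166793, -0.005505717731494997, 190.0, 3.3] [5.19695936e+02 3.26516403e-02 1.89621062e+02] [-1.79996668e+02  2.91690974e-02  3.27256995e+00] 71.65
```

View pics/w18.png

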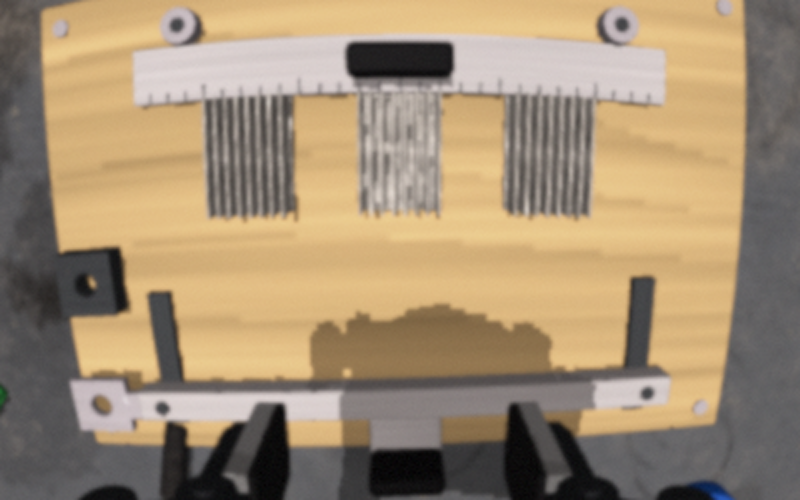

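All three sinks are in line with ends flush on the edge (row ~95), the straightedge is at both studs (180,25) and (620,25), and the gate is open. Now I close the gate.

Run:
```python
from h import *
u=np.array([np.cos(np.radians(5.07)),np.sin(np.radians(5.07))]); h=np.array([417.2,-11.5])
go((460,-8,150,60)); go((*h,110,95.07)); go((*h,44,95.07)); q=h+u*72; go((*q,44)); go((*q,120)); print(q)
go((570,-190,160,90)); go((603,-355,140,90))
```

```text
dp [-0.302, 0.023, 0.2] ang -0.315
dp [-0.122, -0.176, 0.2] ang -0.1948
dp [0.001, -0.0, 0.33] ang -0.0
dp [-0.0, 0.36, 0.0] ang -0.0
dp [-0.0, -0.0, -0.38] ang -0.0
[488.91829811  -5.13716136]
dp [-0.957, 0.322, -0.2] ang 0.0281
dp [-0.825, 0.165, 0.1] ang 0.0
```

step_arm(targets=[{"dp": [-0.302, 0.023, 0.2], "angular": [0, 0, -0.315], "fingers": 0.4}, {"dp": [-0.302, 0.023, 0.2], "angular": [0, 0, -0.315], "fingers": 0.4}, {"dp": [-0.302, 0.023, 0.2], "angular": [0, 0, -0.315], "fingers": 0.4}, {"dp": [-0.302, 0.023, 0.2], "angular": [0, 0, -0.315], "fingers": 0.4}, {"dp": [-0.302, 0.023, 0.2], "angular": [0, 0, -0.315], "fingers": 0.4}, {"dp": [-0.302, 0.023, 0.2], "angular": [0, 0, -0.315], "fingers": 0.4}, {"dp": [-0.302, 0.023, 0.2], "angular": [0, 0, -0.315], "fingers": 0.4}, {"dp": [-0.302, 0.023, 0.2], "angular": [0, 0, -0.315], "fingers": 0.4}])

```text
time: 72.7
tool_pos: [459.7, -7.8, 149.9]
tcp_rot: [180.0, -0.0, 59.9]
ft_force: [0.7, 0.1, -0.0]
finger_gap: 51.5
grip_force: 0.0
```

step_arm(targets=[{"dp": [-0.122, -0.176, 0.2], "angular": [0, 0, -0.1948], "fingers": 0.4}, {"dp": [-0.122, -0.176, 0.2], "angular": [0, 0, -0.1948], "fingers": 0.4}, {"dp": [-0.122, -0.176, 0.2], "angular": [0, 0, -0.1948], "fingers": 0.4}, {"dp": [-0.122, -0.176, 0.2], "angular": [0, 0, -0.1948], "fingers": 0.4}, {"dp": [-0.122, -0.176, 0.2], "angular": [0, 0, -0.1948], "fingers": 0.4}, {"dp": [-0.122, -0.176, 0.2], "angular": [0, 0, -0.1948], "fingers": 0.4}, {"dp": [-0.122, -0.176, 0.2], "angular": [0, 0, -0.1948], "fingers": 0.4}, {"dp": [-0.122, -0.176, 0.2], "angular": [0, 0, -0.1948], "fingers": 0.4}])

```text
time: 73.7
tool_pos: [417.0, -11.4, 109.9]
tcp_rot: [-180.0, 0.0, 95.0]
ft_force: [0.3, -0.3, 0.0]
finger_gap: 51.1
grip_force: 0.0
```

step_arm(newtons=40, targets=[{"dp": [0, 0, 0.33], "angular": [0, 0, 0], "fingers": 0.4}, {"dp": [0, 0, 0.33], "angular": [0, 0, 0], "fingers": 0.4}, {"dp": [0, 0, 0.33], "angular": [0, 0, 0], "fingers": 0.4}, {"dp": [0, 0, 0.33], "angular": [0, 0, 0], "fingers": 1}, {"dp": [0, 0, 0.33], "angular": [0, 0, 0], "fingers": 1}, {"dp": [0, 0, 0.33], "angular": [0, 0, 0], "fingers": 1}, {"dp": [0, 0, 0.33], "angular": [0, 0, 0], "fingers": 1}, {"dp": [0, 0, 0.33], "angular": [0, 0, 0], "fingers": 1}])

```text
time: 74.7
tool_pos: [418.4, -11.5, 45.6]
tcp_rot: [179.8, 0.0, 95.1]
ft_force: [-1.3, 0.3, 7.7]
finger_gap: 10.9
grip_force: 40.4
```

step_arm(targets=[{"dp": [0, 0.06, 0], "angular": [0, 0, 0], "fingers": 1}, {"dp": [0, 0.12, 0], "angular": [0, 0, 0], "fingers": 1}, {"dp": [0, 0.18, 0], "angular": [0, 0, 0], "fingers": 1}, {"dp": [0, 0.24, 0], "angular": [0, 0, 0], "fingers": 1}, {"dp": [0, 0.3, 0], "angular": [0, 0, 0], "fingers": 1}, {"dp": [0, 0.33, 0], "angular": [0, 0, 0], "fingers": 1}, {"dp": [0, 0.36, 0], "angular": [0, 0, 0], "fingers": 1}, {"dp": [0, 0.36, 0], "angular": [0, 0, 0], "fingers": 1}])

```text
time: 75.7
tool_pos: [487.2, -5.4, 45.6]
tcp_rot: [-179.7, 0.0, 95.1]
ft_force: [-20.2, -1.8, 26.0]
finger_gap: 11.0
grip_force: 43.5
```

step_arm(targets=[{"dp": [0, 0, 0], "angular": [0, 0, 0], "fingers": 0.4}, {"dp": [0, 0, 0], "angular": [0, 0, 0], "fingers": 0.4}, {"dp": [0, 0, 0], "angular": [0, 0, 0], "fingers": 0.4}, {"dp": [0, 0, 0], "angular": [0, 0, 0], "fingers": 0.4}, {"dp": [0, 0, -0.2], "angular": [0, 0, 0], "fingers": 0.4}, {"dp": [0, 0, -0.38], "angular": [0, 0, 0], "fingers": 0.4}, {"dp": [0, 0, -0.38], "angular": [0, 0, 0], "fingers": 0.4}, {"dp": [0, 0, -0.38], "angular": [0, 0, 0], "fingers": 0.4}])

```text
time: 76.7
tool_pos: [488.5, -5.0, 119.4]
tcp_rot: [-180.0, -0.0, 95.1]
ft_force: [-0.3, -0.2, -0.4]
finger_gap: 51.2
grip_force: 0.0
```

step_arm(targets=[{"dp": [-0.957, 0.322, -0.2], "angular": [0, 0, 0.0281], "fingers": 0.4}, {"dp": [-0.957, 0.322, -0.2], "angular": [0, 0, 0.0281], "fingers": 0.4}, {"dp": [-0.957, 0.322, -0.2], "angular": [0, 0, 0.0281], "fingers": 0.4}, {"dp": [-0.957, 0.322, -0.2], "angular": [0, 0, 0.0281], "fingers": 0.4}, {"dp": [-0.957, 0.322, -0.2], "angular": [0, 0, 0.0281], "fingers": 0.4}, {"dp": [-0.957, 0.322, -0.2], "angular": [0, 0, 0.0281], "fingers": 0.4}, {"dp": [-0.957, 0.322, -0.2], "angular": [0, 0, 0.0281], "fingers": 0.4}, {"dp": [-0.957, 0.322, -0.2], "angular": [0, 0, 0.0281], "fingers": 0.4}])

```text
time: 77.7
tool_pos: [569.5, -189.0, 159.8]
tcp_rot: [-180.0, -0.0, 90.1]
ft_force: [1.4, 0.7, 0.6]
finger_gap: 51.4
grip_force: 0.0
```

step_arm(targets=[{"dp": [-0.825, 0.165, 0.1], "angular": [0, 0, 0], "fingers": 0.4}, {"dp": [-0.825, 0.165, 0.1], "angular": [0, 0, 0], "fingers": 0.4}, {"dp": [-0.825, 0.165, 0.1], "angular": [0, 0, 0], "fingers": 0.4}, {"dp": [-0.825, 0.165, 0.1], "angular": [0, 0, 0], "fingers": 0.4}, {"dp": [-0.825, 0.165, 0.1], "angular": [0, 0, 0], "fingers": 0.4}, {"dp": [-0.825, 0.165, 0.1], "angular": [0, 0, 0], "fingers": 0.4}, {"dp": [-0.825, 0.165, 0.1], "angular": [0, 0, 0], "fingers": 0.4}, {"dp": [-0.825, 0.165, 0.1], "angular": [0, 0, 0], "fingers": 0.4}])

```text
time: 78.7
tool_pos: [602.9, -354.4, 140.3]
tcp_rot: [180.0, 0.0, 90.0]
ft_force: [0.6, 0.2, 0.7]
finger_gap: 51.5
grip_force: 0.0
```

Run:
```python
from h import *
s=sense();print(load(),s['tool_pos'],s['tcp_rot'],s['time'])
P=camera_params('wrist');save('wrist','w19.png')
print([(np.round(q['at'],1).tolist(),round(q['conf'],2),atz('wrist',q['at'],41,P).round(1).tolist()) for q in pinpoint('wrist','pin_grip')])
# parked pin at hand release: TCP 609.2,-322.4 z34
c=load(); go((609,-322.4,90)); go((609,-322.4,32)); go((609,-322.4,120))
```

```text
[602.9910617783615, -355.0161855359237, 140.0, 90.006] [ 602.94838305 -354.35879752  140.33286097] [1.79976055e+02 1.55074278e-02 9.00454089e+01] 78.7
[([324.5, 157.3], 0.77, [606.5, -321.6, 41.0])]
dp [0.163, 0.03, 0.25] ang -0.0
dp [0.0, 0.0, 0.29] ang -0.0
dp [0.0, 0.0, -0.44] ang -0.0
```

step_arm(targets=[{"dp": [0.163, 0.03, 0.25], "angular": [0, 0, 0], "fingers": 0.4}, {"dp": [0.163, 0.03, 0.25], "angular": [0, 0, 0], "fingers": 0.4}, {"dp": [0.163, 0.03, 0.25], "angular": [0, 0, 0], "fingers": 0.4}, {"dp": [0.163, 0.03, 0.25], "angular": [0, 0, 0], "fingers": 0.4}, {"dp": [0.163, 0.03, 0.25], "angular": [0, 0, 0], "fingers": 0.4}, {"dp": [0.163, 0.03, 0.4], "angular": [0, 0, 0], "fingers": 0.4}, {"dp": [0.163, 0.03, 0.54], "angular": [0, 0, 0], "fingers": 0.4}, {"dp": [0.163, 0.03, 0.54], "angular": [0, 0, 0], "fingers": 0.4}])

```text
time: 79.8
tool_pos: [606.8, -321.6, 29.4]
tcp_rot: [-179.8, -0.1, 90.0]
ft_force: [-0.3, 0.3, -1.7]
finger_gap: 51.0
grip_force: 0.0
```

step_arm(newtons=40, targets=[{"dp": [0, 0, 0], "angular": [0, 0, 0], "fingers": 1}, {"dp": [0, 0, 0], "angular": [0, 0, 0], "fingers": 1}, {"dp": [0, 0, 0], "angular": [0, 0, 0], "fingers": 1}, {"dp": [0, 0, 0], "angular": [0, 0, 0], "fingers": 1}, {"dp": [0, 0, 0], "angular": [0, 0, 0], "fingers": 1}, {"dp": [0, 0, 0], "angular": [0, 0, 0], "fingers": 1}, {"dp": [0, 0, 0], "angular": [0, 0, 0], "fingers": 1}, {"dp": [0, 0, 0], "angular": [0, 0, 0], "fingers": 1}])

```text
time: 80.8
tool_pos: [610.1, -323.4, 34.4]
tcp_rot: [179.8, 0.1, 90.0]
ft_force: [0.1, -0.8, 7.0]
finger_gap: 16.1
grip_force: 39.2
```

step_arm(targets=[{"dp": [0, 0, -0.05], "angular": [0, 0, 0], "fingers": 1}, {"dp": [0, 0, -0.1], "angular": [0, 0, 0], "fingers": 1}, {"dp": [0, 0, -0.15], "angular": [0, 0, 0], "fingers": 1}, {"dp": [0, 0, -0.3], "angular": [0, 0, 0], "fingers": 1}, {"dp": [0, 0, -0.44], "angular": [0, 0, 0], "fingers": 1}, {"dp": [0, 0, -0.44], "angular": [0, 0, 0], "fingers": 1}, {"dp": [0, 0, -0.44], "angular": [0, 0, 0], "fingers": 1}, {"dp": [0, 0, -0.44], "angular": [0, 0, 0], "fingers": 1}])

```text
time: 81.8
tool_pos: [607.7, -321.8, 117.9]
tcp_rot: [-179.9, -0.1, 90.0]
ft_force: [-0.3, 0.0, -0.4]
finger_gap: 16.3
grip_force: 39.1
```

Run:
```python
from h import *
go((560,-150,150)); go((525,40,150)); go((507.7,145,90))
```

```text
dp [0.862, -0.245, -0.15] ang -0.0
dp [0.95, -0.175, 0.0] ang -0.0
dp [0.525, -0.086, 0.3] ang -0.0
```

step_arm(targets=[{"dp": [0.862, -0.245, -0.15], "angular": [0, 0, 0], "fingers": 1}, {"dp": [0.862, -0.245, -0.15], "angular": [0, 0, 0], "fingers": 1}, {"dp": [0.862, -0.245, -0.15], "angular": [0, 0, 0], "fingers": 1}, {"dp": [0.862, -0.245, -0.15], "angular": [0, 0, 0], "fingers": 1}, {"dp": [0.862, -0.245, -0.15], "angular": [0, 0, 0], "fingers": 1}, {"dp": [0.862, -0.245, -0.15], "angular": [0, 0, 0], "fingers": 1}, {"dp": [0.862, -0.245, -0.15], "angular": [0, 0, 0], "fingers": 1}, {"dp": [0.862, -0.245, -0.15], "angular": [0, 0, 0], "fingers": 1}])

```text
time: 82.8
tool_pos: [559.7, -150.7, 149.6]
tcp_rot: [-180.0, -0.0, 89.9]
ft_force: [-0.5, 0.3, -0.8]
finger_gap: 16.3
grip_force: 39.3
```

step_arm(targets=[{"dp": [0.95, -0.175, 0], "angular": [0, 0, 0], "fingers": 1}, {"dp": [0.95, -0.175, 0], "angular": [0, 0, 0], "fingers": 1}, {"dp": [0.95, -0.175, 0], "angular": [0, 0, 0], "fingers": 1}, {"dp": [0.95, -0.175, 0], "angular": [0, 0, 0], "fingers": 1}, {"dp": [0.95, -0.175, 0], "angular": [0, 0, 0], "fingers": 1}, {"dp": [0.95, -0.175, 0], "angular": [0, 0, 0], "fingers": 1}, {"dp": [0.95, -0.175, 0], "angular": [0, 0, 0], "fingers": 1}, {"dp": [0.95, -0.175, 0], "angular": [0, 0, 0], "fingers": 1}])

```text
time: 83.8
tool_pos: [524.9, 39.1, 149.8]
tcp_rot: [-180.0, 0.0, 89.9]
ft_force: [0.2, 0.4, -0.5]
finger_gap: 16.2
grip_force: 39.3
```

step_arm(targets=[{"dp": [0.525, -0.086, 0], "angular": [0, 0, 0], "fingers": 1}, {"dp": [0.525, -0.086, 0], "angular": [0, 0, 0], "fingers": 1}, {"dp": [0.525, -0.086, 0.3], "angular": [0, 0, 0], "fingers": 1}, {"dp": [0.525, -0.086, 0.3], "angular": [0, 0, 0], "fingers": 1}, {"dp": [0.525, -0.086, 0.3], "angular": [0, 0, 0], "fingers": 1}, {"dp": [0.525, -0.086, 0.3], "angular": [0, 0, 0], "fingers": 1}, {"dp": [0.525, -0.086, 0.3], "angular": [0, 0, 0], "fingers": 1}, {"dp": [0.525, -0.086, 0.3], "angular": [0, 0, 0], "fingers": 1}])

```text
time: 84.8
tool_pos: [508.2, 144.9, 90.9]
tcp_rot: [179.9, -0.0, 90.0]
ft_force: [-0.6, -0.4, 0.0]
finger_gap: 16.3
grip_force: 39.3
```

Run:
```python
from h import *
s=sense();print(load(),s['tool_pos'],s['tcp_rot'],s['time'])
save('wrist','w20.png',(240,100,400,260),4)
for n,z in dict(lock_hole=28.5,pin_grip=96.6).items():
    print(n,[(np.round(q['at'],1).tolist(),round(q['conf'],2),atz('wrist',q['at'],z).round(1).tolist()) for q in pinpoint('wrist',n)])
```

```text
[507.7387024228899, 144.97384240185036, 90.0, 90.006] [508.20937999 144.90430801  90.87930114] [ 1.79911450e+02 -1.50702356e-02  8.99753389e+01] 84.8
lock_hole [([316.0, 174.1], 0.69, [504.9, 172.8, 28.5])]
pin_grip [([316.2, 255.9], 0.7, [505.3, 147.4, 96.6])]
```

View pics/w20.png

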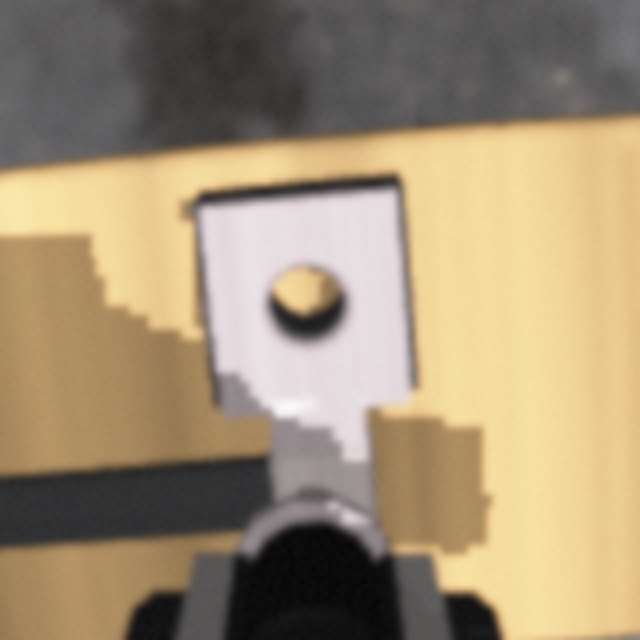

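The tongue hole is at crop (308,302), px (317,175.5), clear through to the lug. The held pin's collar front is at px row ~223 and column ~318.7.

Run:
```python
from h import *
s=sense();P=camera_params('wrist'); T=s['tool_pos']; print(T); im=cv2.imread('pics/w20.png')
h=atz('wrist',(317,175.5),35.2,P); 
for r,z,o in ((222.5,T[2]-10.4,11),(225,T[2]-6.4,11),(230.5,T[2]-6.4,9)):
    p=atz('wrist',(318.7,r),z,P)-[0,o,0]; print(p.round(1),(h-p)[:2].round(1),'TCP cmd',(np.array(load()[:2])+(h-p)[:2]).round(1))
g=cv2.imread('pics/w20.png')[::4,::4].astype(float).mean(2); print(g[110:150:1,79].astype(int).tolist()); print(g[136,45:115].astype(int).tolist()); print(g[75,55:105].astype(int).tolist()); print(g[55:95,77].astype(int).tolist())
print('TCP predicted px',proj('wrist',T,P))
```

```text
[507.63136376 144.95441269  90.14076167]
[506.5 147.5  79.7] [-1. 26.] TCP cmd [506.7 171. ]
[506.5 147.7  83.7] [-1.  25.8] TCP cmd [506.7 170.8]
[506.5 146.6  83.7] [-1. 27.] TCP cmd [506.7 171.9]
[142, 141, 140, 142, 143, 145, 149, 150, 149, 149, 146, 135, 113, 96, 93, 104, 124, 136, 133, 118, 86, 47, 21, 10, 8, 9, 12, 11, 10, 11, 11, 10, 9, 10, 9, 9, 10, 11, 10, 9]
[117, 116, 116, 116, 117, 119, 121, 122, 126, 128, 129, 129, 132, 128, 122, 124, 134, 142, 141, 129, 101, 64, 35, 17, 14, 11, 8, 11, 12, 11, 11, 10, 10, 12, 12, 9, 10, 12, 10, 8, 11, 9, 7, 10, 22, 48, 81, 111, 129, 136, 131, 119, 114, 124, 138, 150, 153, 154, 153, 151, 147, 146, 147, 149, 148, 140, 135, 134, 135, 136]
[224, 224, 222, 221, 223, 224, 226, 228, 229, 228, 220, 192, 143, 98, 98, 136, 173, 194, 201, 202, 200, 197, 192, 185, 170, 143, 119, 103, 86, 68, 70, 111, 163, 201, 221, 226, 226, 225, 225, 225, 225, 225, 223, 223, 220, 202, 166, 134, 145, 179]
[225, 224, 224, 224, 224, 224, 224, 225, 225, 223, 210, 187, 168, 173, 185, 192, 193, 194, 194, 194, 192, 181, 157, 117, 72, 39, 31, 35, 52, 82, 124, 166, 197, 214, 221, 223, 225, 225, 225, 224]
TCP predicted px [320.87675557 254.12229624]
```

Run:
```python
from h import *
go((507.3,170.9,90),(507.3,170.9,58))
```

```text
dp [0.13, -0.002, 0.0] ang -0.0
dp [0.13, -0.002, 0.16] ang -0.0
```

step_arm(targets=[{"dp": [0.13, 0.002, 0], "angular": [0, 0, 0], "fingers": 1}, {"dp": [0.13, 0.002, 0], "angular": [0, 0, 0], "fingers": 1}, {"dp": [0.13, 0.002, 0], "angular": [0, 0, 0], "fingers": 1}, {"dp": [0.13, 0.002, 0.08], "angular": [0, 0, 0], "fingers": 1}, {"dp": [0.13, 0.002, 0.11], "angular": [0, 0, 0], "fingers": 1}, {"dp": [0.13, 0.002, 0.135], "angular": [0, 0, 0], "fingers": 1}, {"dp": [0.13, 0.002, 0.16], "angular": [0, 0, 0], "fingers": 1}, {"dp": [0.13, 0.002, 0.16], "angular": [0, 0, 0], "fingers": 1}])

```text
time: 85.95
tool_pos: [507.6, 170.9, 57.4]
tcp_rot: [-180.0, 0.0, 90.0]
ft_force: [-0.3, -0.9, -0.4]
finger_gap: 16.3
grip_force: 39.3
```

step_arm(targets=[{"dp": [0, 0, 0.015], "angular": [0, 0, 0], "fingers": 1}, {"dp": [0, 0, 0.03], "angular": [0, 0, 0], "fingers": 1}, {"dp": [0, 0, 0.045], "angular": [0, 0, 0], "fingers": 1}, {"dp": [0, 0, 0.05], "angular": [0, 0, 0], "fingers": 1}, {"dp": [0, 0, 0.05], "angular": [0, 0, 0], "fingers": 1}, {"dp": [0, 0, 0.05], "angular": [0, 0, 0], "fingers": 1}, {"dp": [0, 0, 0.05], "angular": [0, 0, 0], "fingers": 1}, {"dp": [0, 0, 0.05], "angular": [0, 0, 0], "fingers": 1}])

```text
time: 86.95
tool_pos: [508.0, 171.0, 48.0]
tcp_rot: [180.0, -0.0, 90.0]
ft_force: [0.1, 0.6, -0.5]
finger_gap: 16.6
grip_force: 39.4
```

step_arm(targets=[{"dp": [0, 0, 0.006], "angular": [0, 0, 0], "fingers": 1}, {"dp": [0, 0, 0.012], "angular": [0, 0, 0], "fingers": 1}, {"dp": [0, 0, 0.012], "angular": [0, 0, 0], "fingers": 1}, {"dp": [0, 0, 0.012], "angular": [0, 0, 0], "fingers": 0.4}, {"dp": [0, 0, 0.012], "angular": [0, 0, 0], "fingers": 0.4}, {"dp": [0, 0, 0.012], "angular": [0, 0, 0], "fingers": 0.4}, {"dp": [0, 0, 0.012], "angular": [0, 0, 0], "fingers": 0.4}, {"dp": [0, 0, 0.012], "angular": [0, 0, 0], "fingers": 0.4}])

```text
time: 87.95
tool_pos: [507.9, 171.0, 45.5]
tcp_rot: [180.0, 0.0, 90.0]
ft_force: [-0.2, 0.8, 0.5]
finger_gap: 51.1
grip_force: 0.0
```

step_arm(targets=[{"dp": [0, 0, -0.2], "angular": [0, 0, 0], "fingers": 0.4}, {"dp": [0, 0, -0.3], "angular": [0, 0, 0], "fingers": 0.4}, {"dp": [0, 0, -0.4], "angular": [0, 0, 0], "fingers": 0.4}, {"dp": [-0.5, 0.2, -0.75], "angular": [0, 0, 0], "fingers": 0.4}, {"dp": [-1, 0.2, -0.75], "angular": [0, 0, 0], "fingers": 0.4}, {"dp": [-1, 0.2, -0.75], "angular": [0, 0, 0], "fingers": 0.4}, {"dp": [-1, 0.2, -0.75], "angular": [0, 0, 0], "fingers": 0.4}, {"dp": [-1, 0.2, -0.75], "angular": [0, 0, 0], "fingers": 0.4}])

```text
time: 88.95
tool_pos: [548.5, -31.4, 196.4]
tcp_rot: [179.9, 0.0, 89.8]
ft_force: [0.7, 0.4, 0.3]
finger_gap: 51.3
grip_force: 0.0
```

Run:
```python
from h import *
s=sense();print(s['tool_pos'],s['tcp_rot'],s['time'])
P=camera_params('wrist');save('wrist','w21.png')
for n,z in dict(stud_1_top=26,straightedge_mid=28.5,gate_handle=50,pin_grip=52.5,sink_1_mid=25.5).items():
    print(n,[(np.round(q['at'],1).tolist(),round(q['conf'],2),atz('wrist',q['at'],z,P).round(1).tolist()) for q in pinpoint('wrist',n)])
for c in('scene','side'):
    snapshot(c)
    for n in('pin_grip','gate_handle','straightedge_mid'): print(c,n,[(np.round(q['at'],1).tolist(),round(q['conf'],2)) for q in pinpoint(c,n)][:2])
print(proj('scene',[507.8,172,52.5]),proj('side',[507.8,172,52.5]))
b=cv2.imread('pics/w18.png');
```

```text
[548.54237486 -31.3927956  196.38673291] [1.79908570e+02 3.63843474e-02 8.97937797e+01] 88.95
stud_1_top [([414.6, 36.4], 0.89, [646.3, 117.6, 26.0])]
straightedge_mid [([395.2, 144.2], 0.78, [626.6, 3.5, 28.5])]
gate_handle []
pin_grip []
sink_1_mid [([351.5, 140.6], 0.66, [581.4, 6.0, 25.5])]
scene pin_grip [([293.0, 185.0], 0.47)]
scene gate_handle [([323.0, 209.3], 0.84)]
scene straightedge_mid [([357.7, 198.4], 0.85), ([365.9, 213.1], 0.46)]
side pin_grip [([313.8, 240.7], 0.43)]
side gate_handle [([331.1, 193.2], 0.75)]
side straightedge_mid [([282.7, 206.5], 0.61)]
[288.57518886 186.12236316] [317.38966225 236.70550543]
```

Run:
```python
from h import *
print('pin',tri(['scene','side'],[(293,185),(313.8,240.7)]).round(1))
P=camera_params('wrist'); im=cv2.imread('pics/w21.png'); b=cv2.GaussianBlur(im[:,:,0].astype(float),(3,3),0)
# front / back edges of straightedge
F=[];B=[]
c0=lambda y:(proj('wrist',[628.3-.0577*(y-5.5),y,20],P))
for y in list(range(-110,-25,8))+list(range(40,150,8)):
    for L,off in ((F,-15),(B,15)):
        best=[]
        for e in np.arange(-6,6.01,.25):
            q=proj('wrist',[628.3+off+e-.0577*(y-5.5),y,20],P)
            best.append(cv2.getRectSubPix(b.astype('float32'),(1,1),tuple(map(float,q)))[0,0] if 0<=q[0]<639 and 0<=q[1]<399 else np.nan)
        d=np.diff(best)*(1 if off<0 else -1); i=np.nanargmax(d) if not np.all(np.isnan(d)) else 0; L.append((y,-6+.25*i+.125,np.nanmax(d).round()))
print('F',F);print('B',B)
for y in (118,-104):
    q=proj('wrist',[652,y,26],P); print(q)
m=im.copy(); g=cv2.cvtColor(im,cv2.COLOR_BGR2GRAY)
for name,x,y in(('s1',646.5,117),('s2',657.9,-104)):
    q=proj('wrist',[x,y,26],P).astype(int); w=g[max(q[1]-20,0):q[1]+20,max(q[0]-25,0):q[0]+20]; print(name,q,w.shape); r=min(20,q[1]); print(g[q[1],q[0]-35:q[0]+22].tolist())
```

```text
pin [521.7 175.1  45.6]
F [(-110, np.float64(4.125), np.float32(8.0)), (-102, np.float64(-1.375), np.float32(5.0)), (-94, np.float64(-2.125), np.float32(3.0)), (-86, np.float64(-0.375), np.float32(5.0)), (-78, np.float64(-1.125), np.float32(5.0)), (-70, np.float64(-0.125), np.float32(5.0)), (-62, np.float64(-0.375), np.float32(3.0)), (-54, np.float64(-0.375), np.float32(4.0)), (-46, np.float64(-2.625), np.float32(6.0)), (-38, np.float64(-3.625), np.float32(9.0)), (-30, np.float64(-3.625), np.float32(9.0)), (40, np.float64(-4.375), np.float32(11.0)), (48, np.float64(-3.875), np.float32(9.0)), (56, np.float64(-3.125), np.float32(9.0)), (64, np.float64(-2.875), np.float32(4.0)), (72, np.float64(-2.875), np.float32(4.0)), (80, np.float64(-2.125), np.float32(4.0)), (88, np.float64(-4.125), np.float32(6.0)), (96, np.float64(-3.125), np.float32(6.0)), (104, np.float64(-0.625), np.float32(5.0)), (112, np.float64(-3.875), np.float32(10.0)), (120, np.float64(-4.375), np.float32(11.0)), (128, np.float64(-3.875), np.float32(9.0)), (136, np.float64(-3.875), np.float32(7.0)), (144, np.float64(-3.1
[... 1087 characters left out ...]
loat64(-5.125), np.float32(6.0))]
[421.4262758   39.33798582]
[410.06102769 241.16589254]
s1 [416  39] (40, 45)
[230, 231, 230, 228, 228, 229, 230, 231, 232, 231, 228, 227, 225, 227, 228, 229, 229, 228, 228, 225, 206, 147, 95, 121, 170, 202, 209, 209, 206, 186, 155, 128, 124, 141, 169, 189, 200, 207, 204, 201, 196, 193, 191, 192, 192, 191, 192, 191, 188, 182, 168, 143, 124, 113, 111, 111, 114]
s2 [414 241] (40, 45)
[97, 104, 116, 120, 133, 167, 202, 220, 225, 225, 226, 226, 228, 229, 228, 226, 225, 224, 225, 225, 225, 224, 223, 224, 216, 190, 152, 151, 185, 205, 207, 197, 169, 129, 97, 88, 96, 118, 156, 191, 204, 206, 207, 208, 209, 208, 208, 208, 209, 210, 211, 213, 210, 206, 203, 197, 181]
```

Run:
```python
from h import *
P=camera_params('wrist')
for a,h in (((403,39),(413,39)),((405.5,241),(414,241))):
    l=atz('wrist',a,20,P);c=atz('wrist',h,26,P); print((c-l).round(1), c.round(1))
json.dump([548.3,-29,195.5,90],open('c.json','w')); go((509,165.4,190.1))
```

```text
[ 9.1 -0.3  6. ] [642.8 117.4  26. ]
[8.5 2.6 6. ] [ 656.8 -103.9   26. ]
dp [0.972, -0.196, 0.027] ang 0.0
```

step_arm(targets=[{"dp": [0.972, -0.197, 0.028], "angular": [0, 0, 0], "fingers": 0}, {"dp": [0.972, -0.197, 0.028], "angular": [0, 0, 0], "fingers": 0}, {"dp": [0.972, -0.197, 0.028], "angular": [0, 0, 0], "fingers": 0}, {"dp": [0.972, -0.197, 0.028], "angular": [0, 0, 0], "fingers": 0}, {"dp": [0.972, -0.197, 0.028], "angular": [0, 0, 0], "fingers": 0}, {"dp": [0.972, -0.197, 0.028], "angular": [0, 0, 0], "fingers": 0}, {"dp": [0.972, -0.197, 0.028], "angular": [0, 0, 0], "fingers": 0}, {"dp": [0.972, -0.197, 0.028], "angular": [0, 0, 0], "fingers": 0}])

```text
time: 90.65
tool_pos: [508.9, 164.4, 189.9]
tcp_rot: [180.0, 0.0, 89.9]
ft_force: [0.5, 0.3, -0.0]
finger_gap: 85.5
grip_force: 0.0
```

Run:
```python
from h import *
s=sense();print(s['tool_pos'],s['tcp_rot'],s['time'])
P=camera_params('wrist');im=save('wrist','w22.png'); a=cv2.imread('pics/w1.png')
for n,z in dict(pin_grip=52.5,lock_hole=28.5).items():
    print(n,[(np.round(q['at'],1).tolist(),round(q['conf'],2),atz('wrist',q['at'],z,P).round(1).tolist()) for q in pinpoint('wrist',n)])
g=[cv2.cvtColor(x,cv2.COLOR_BGR2GRAY) for x in(a,im)]
r=cv2.matchTemplate(g[1][110:260,250:390],g[0][150:215,290:345],cv2.TM_CCOEFF_NORMED); _,v,_,l=cv2.minMaxLoc(r); print('whole match',v,l[0]+250-290,l[1]+110-150)
r=cv2.matchTemplate(g[1][130:230,270:370],g[0][162:194,300:332],cv2.TM_CCOEFF_NORMED); _,v,_,l=cv2.minMaxLoc(r); print('pin match',v,l[0]+270-300,l[1]+130-162)
```

```text
[508.85722391 164.4329362  189.90887699] [1.79996759e+02 4.35087503e-03 8.99031931e+01] 90.65
pin_grip [([318.1, 177.0], 0.82, [507.3, 171.9, 52.5])]
lock_hole [([316.3, 170.2], 0.75, [505.5, 173.1, 28.5])]
whole match 0.9657325148582458 1 -1
pin match 0.978865921497345 1 -2
```

Run:
```python
from h import *
go((520,80,190,50)); go((519.95,0,190,3.3))
```

```text
dp [-0.427, 0.055, 0.0] ang 0.2222
dp [-0.307, 0.257, 0.0] ang 0.2595
```

step_arm(targets=[{"dp": [-0.427, 0.055, 0], "angular": [0, 0, 0.2222], "fingers": 0.35}, {"dp": [-0.427, 0.055, 0], "angular": [0, 0, 0.2222], "fingers": 0.35}, {"dp": [-0.427, 0.055, 0], "angular": [0, 0, 0.2222], "fingers": 0.35}, {"dp": [-0.427, 0.055, 0], "angular": [0, 0, 0.2222], "fingers": 0.35}, {"dp": [-0.427, 0.055, 0], "angular": [0, 0, 0.2222], "fingers": 0.35}, {"dp": [-0.427, 0.055, 0], "angular": [0, 0, 0.2222], "fingers": 0.35}, {"dp": [-0.427, 0.055, 0], "angular": [0, 0, 0.2222], "fingers": 0.35}, {"dp": [-0.427, 0.055, 0], "angular": [0, 0, 0.2222], "fingers": 0.35}])

```text
time: 91.8
tool_pos: [519.5, 80.1, 189.9]
tcp_rot: [180.0, 0.0, 50.1]
ft_force: [-0.8, 0.1, 0.2]
finger_gap: 55.7
grip_force: 0.0
```

step_arm(targets=[{"dp": [-0.306, 0.257, 0], "angular": [0, 0, 0.2594], "fingers": 0.35}, {"dp": [-0.306, 0.257, 0], "angular": [0, 0, 0.2594], "fingers": 0.35}, {"dp": [-0.306, 0.257, 0], "angular": [0, 0, 0.2594], "fingers": 0.35}, {"dp": [-0.306, 0.257, 0], "angular": [0, 0, 0.2594], "fingers": 0.35}, {"dp": [-0.306, 0.257, 0], "angular": [0, 0, 0.2594], "fingers": 0.35}, {"dp": [-0.306, 0.257, 0], "angular": [0, 0, 0.2594], "fingers": 0.35}, {"dp": [-0.306, 0.257, 0], "angular": [0, 0, 0.2594], "fingers": 0.35}, {"dp": [-0.306, 0.257, 0], "angular": [0, 0, 0.2594], "fingers": 0.35}])

```text
time: 92.8
tool_pos: [519.5, 0.1, 189.9]
tcp_rot: [-180.0, 0.0, 3.4]
ft_force: [0.1, 0.2, 1.1]
finger_gap: 55.5
grip_force: 0.0
```

Run:
```python
from h import *
s=sense();print(s['tool_pos'],s['tcp_rot'],s['time'])
im=snapshot('wrist'); cv2.imwrite('pics/w23.png',im); a=cv2.resize(cv2.imread('pics/w18.png'),(400,250),interpolation=cv2.INTER_AREA); b=im[40:290,120:520]
g=[cv2.cvtColor(x,cv2.COLOR_BGR2GRAY) for x in(a,b)]
for n,(x0,y0,x1,y1) in dict(stud1=(76,2,106,24),stud2=(294,2,324,24),SEl=(64,22,100,54),grip=(170,18,230,42),SEr=(300,22,336,54),s1=(98,45,152,112),s2=(174,45,224,112),s3=(248,45,300,112)).items():
    Y0,X0=max(y0-12,0),max(x0-12,0); r=cv2.matchTemplate(g[1][Y0:y1+12,X0:x1+12],g[0][y0:y1,x0:x1],cv2.TM_CCOEFF_NORMED); _,v,_,l=cv2.minMaxLoc(r); print(n,round(v,3),l[0]+X0-x0,l[1]+Y0-y0)
```

```text
[5.19544287e+02 1.42138154e-01 1.89871059e+02] [-1.79998200e+02  4.62968020e-03  3.37561036e+00] 92.8
stud1 0.978 0 0
stud2 0.994 0 0
SEl 0.979 0 0
grip 0.994 0 0
SEr 0.988 0 0
s1 0.978 0 0
s2 0.933 0 0
s3 0.991 0 0
```

Nothing has moved since the sinks were placed, the gate is home and the pin is in. I hand in.

```bash
python3 -c "
from bench import hand_in
print(hand_in())"
```

```text
the job is handed in; nothing more can be done
None
```

The jig is loaded and handed in at about 93 s: three heat sinks flush on the straightedge with about 33 mm between them, both studs touched, the gate home and the pin dropped back in the lug. The final check showed nothing had moved; hand-in returned no verdict.

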